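# Spread a snap ring over a mould spindle

### The job

Take the snap-ring pliers from their stand, put their tips into the gap of the snap ring lying on the white pad and squeeze the handles to spread it. Lift the spread ring, slide it down over the spindle stub of the mould head until it is level with the groove, and finish holding it there: still spread, level and around the stub, carried only by the squeezed pliers in your grip, not let go. Do not touch the ring with the fingers and leave the other things on the bench alone.

Things in the scene. Friction and masses are not known exactly. Their poses are not given: they have to be found in the camera images.
- pliers: Snap-ring pliers, 210 g, upright in the stand, tips down. Origin: centre of the pivot, 65 mm above the tip ends, 72 mm below the handle tops. z up along the tool, y the line along which handles squeeze and tips spread, x the pivot axis (a half turn about z changes nothing). A crossbar 46 x 12 x 12 mm along x forms the pivot. Squeezing the handles SPREADS the tips.
- pliers_grip (a point): Point midway between the handle grips, 55 mm above the pivot (51 mm when free): grasp here from above, closing along the pliers' y. Grips: round rubber, 14 mm diameter, 24 mm long along x, 60 mm over their outsides when free, 36 mm at the stop. A spring opens them: 9 N each to begin, 11 N at the stop, 12 N more with the ring. A light hold at 56 mm carries the pliers with the tips still nearly shut.
- pliers_tips (a point): Point midway between the tip ends, 65 mm below the pivot. Flat serrated tips, 10 mm along x, 2.5 mm thick. Their outer faces are 5 to 9 mm apart when free (widest at the shoulder), 34 mm when squeezed. Each has a shoulder, 14 mm along x, underside 9 mm above the tip end (56 mm below the pivot), that comes to rest on the ring's lugs and so sets how far the tips enter.
- pliers_l (a joint): How far the handles are squeezed: 0 free (tips together), 0.221 rad at the stop (tips fully spread). The other lever always equals it. Over the whole squeeze the tip ends and shoulders sink about 4 mm relative to the grips: let the hand rise a little while squeezing, so as not to press on the ring.
- ring: Dark steel snap ring flat on the white pad: a C, 52 mm outside, 40 mm bore when spread, 6 mm thick, 52 g. Origin: centre of the bore at the underside. z up, +x from the centre through the gap. The two halves are sprung, hinged at the back. Spread, it clears the stub by 2 mm all round; free, it is too narrow for it. The tips carry it by friction while they press outwards (12 N each).
- ring_center (a point): Centre of the ring's bore at mid-thickness, 3 mm above the underside.
- ring_gap (a point): Point in the gap, mid-thickness, 28 mm from the centre on the ring's +x. The tips go straight down here between the two lugs (lugs run along x from 11 to 40 mm), the pliers' x along the ring's x. Free gap here 18.5 mm (17 mm at the tips' outer edge), 34 mm with the pliers squeezed.
- ring_l (a joint): How far the left half of the ring is spread: 0 free, about 0.15 rad with the pliers fully squeezed.
- ring_r (a joint): How far the right half of the ring is spread: 0 free, about 0.15 rad with the pliers fully squeezed.
- pad: White plastic pad fixed to the bench, 85 x 70 mm, top at 25 mm, with the ring on it. Origin under about the ring's centre, +x roughly the ring's +x. A trough across it (x from 20 to 36 mm, 15 mm deep) leaves room for the tips under the lugs.
- stand: Fixed steel stand of the pliers, base 70 x 80 mm, with two notched cheeks 86 mm high, 28 mm apart inside; the pliers' crossbar rests in the notches, pivot 80 mm above the bench. Lift the pliers straight up by 75 mm to clear it. Origin under its centre.
- hub: Mould head fixed to the bench: flange of 112 mm diameter, fluted body of 98 mm diameter up to 44 mm, and on it the upright steel spindle stub of 36 mm diameter with a chamfered top at 91 mm. Origin under its axis.
- groove (a point): Centre of the groove on the spindle's axis, 73 mm above the bench: a dark groove 10 mm wide (68 to 78 mm) and 32 mm in diameter. The stub's top is 18 mm above this point.
- cake_a: A bystander to leave alone: moulded cake, 62 mm across, 28 mm high. Origin at the centre of its underside.
- cake_b: A bystander to leave alone: moulded cake, 62 mm across, 28 mm high. Origin at the centre of its underside.
- spacer: A bystander to leave alone: plain closed steel spacer ring, 48 mm outside, 10 mm high. Origin at the centre of its underside.
- spanner: A bystander to leave alone: open-ended spanner lying on the bench. Origin at the centre of its underside.
- oil: A bystander to leave alone: white oil bottle, 48 mm across, 100 mm high. Origin at the centre of its underside.
- plunger: A bystander to leave alone: white mould plunger, 52 mm across, 64 mm high. Origin at the centre of its underside.

How it is judged:
On the way, in this order (a step that is already met when the one before it is completed fails the run):
1. the pliers are lifted out of the stand in the grip (contact force between the fingers and pliers above 2 N and height (world z) of pliers above 0.11 m and contact force between pliers and stand below 0.1 N), for 0.2 s.
2. the ring, spread by the pliers, is lifted off the pad (value of joint each of ring_l, ring_r above 0.1 rad and contact force between pliers and ring above 1 N and contact force between ring and pad below 0.05 N and distance of ring_center from where it was at the start of the episode above 0.02 m), for 0.2 s.
At the end, for the whole second after the job is handed in: Through the last second: ring around the stub, both halves spread over 0.10 rad, centre within 3.5 mm of the groove height and 4 mm of its axis, tilt under 0.14 rad, still; pliers press the ring (1 N), fingers the pliers (4 N) and not the ring; mould head bears under 3 N of either (value of joint each of ring_l, ring_r above 0.1 rad and z of ring_center in the frame of groove between -0.0035 and 0.0035 m and horizontal distance between ring_center and groove below 0.004 m and angle between ring's own z axis and vertical below 0.14 rad and contact force between pliers and ring above 1 N and contact force between the fingers and pliers above 4 N and contact force between each of ring, pliers and hub below 3 N and contact force between the fingers and ring below 0.2 N and linear speed of ring below 0.02 m/s); the arm keeps its last pose, push and grip.
It fails at once if the fingers touch the ring (contact force between the fingers and ring above 1 N).
It fails at once if one of the other things on the bench is moved (distance of any of cake_a, cake_b, spacer, spanner, oil, plunger from where it was at the start of the episode above 0.02 m).
It also fails if it takes over 64 s, if anything falls off the work surface, if the arm or the gripper's body presses on something with over 40 N, if the wrist force passes 120 N, or if a joint passes its speed limit or range.

### The arm

A 6-joint arm with a two-finger parallel gripper is mounted at the origin on the work surface. World frame = base frame: x ahead of the robot, y to its left, z up, the work surface at z = 0. Lengths are in m, angles in rad, forces in N, time in s.
With the tool pointing down it reaches from about 0.325 to 0.775 m from the base axis. Payload 5.5 kg.
Tool frame: the origin (TCP) lies on the centre line of the jaws, within the pads' length; the fingertips stand 22 mm ahead of it and the grasp point (between the pads) lies 3 mm ahead of it; x points along the fingers, z is the direction in which the jaws open and shut, and the axes are right-handed (so a half turn about x gives the same grasp; the last joint's range is limited). The gripper opens to 85 mm and grips with 20 to 120 N. Pads are 22 mm wide; open, the fingers measure 114 mm over their backs; the gripper's body (76 mm by 85 mm) begins 54 mm behind the grasp point. The pads swing forward as they close: fully open they stand 13 mm farther back than shut.
Start: joints at [-1.178, 0.091, 1.231, -0, 1.82, -0.057], TCP at [0.261, -0.54, 0.253] pointing down, gripper open.
Joint ranges: [-2.87, 2.87], [-0.86, 2.18], [0.17, 2.46], [-1.51, 4.65], [0.06, 2.69], [-2.65, 2.65]. Speed limits (rad/s): [2.57, 2.57, 3.01, 3.14, 3.14, 3.14].

### API

Orientations are given as [roll, pitch, yaw] about the fixed x, y, z axes, in that order (R = Rz(yaw) Ry(pitch) Rx(roll)).
In Python, from cell import get_obs, grab_frame, get_calibration, sign_off, regions_of gives the robot as it stands. The module is installed in compiled form; this text tells all that it offers.
- The arm moves only by the tool jog_arm, never from a script. Its argument "moves" is a list of rows, each a list of 6 numbers: the shift along the tool's x, y, z in mm, then the turn, a rotation vector about the tool's x, y, z in rad. A call has exactly 10 rows; each row shifts and turns the commanded pose from where the row before left it, along the tool's axes as they then stand; what a row does not reach is not made up. A row lasts 1/12 s, in which the tool goes at most 41.7 mm and 7.16 degrees, less where a joint would pass 70% of its speed; a pose out of reach is approached as far as the arm can. A call with a gripper value outside its range is refused whole. "gripper" is the opening in per cent of the stroke, from 0 (shut) to 100 (fully open), set as the call begins (left out, the last holds). The fingers move at their own pace and stop on an object; the grip force is fixed at half the most. Time passes only in rows, so rows that do not move let the fingers close, or fill a call up. It gives the time, the measured TCP pose, the force and the opening at its end, in the units of the state.
- get_obs(): the state, without advancing time (a new reading comes with each control period).
- grab_frame(name): name is "scene" or "top" or "wrist"; returns the picture (400x640x3 uint8, red, green, blue); there is no depth.
- get_calibration(name): a dict with "intrinsics" (3x3 intrinsics, pixels), "xyz" and "rotation" of the camera in the world. Camera axes: x right, y down, z forward; pixel columns grow to the right and rows downward; lengths in m; the calibration is good to about 2 mm. A picture is of the moment at which its call begins: read the wrist's pose just before it. get_calibration takes no time and is no camera call; for the wrist camera it gives the pose at the moment of the call.
- sign_off(): hands the job in, once; it reports no verdict.
Trained networks look in the newest picture that a camera, given by its name, has taken for a name from the list of things; names that differ only in an ending like _2 or _b are one class to them, and where a whole thing is asked for, a point or a joint stands for the part that bears it (a point fixed in the world has none). Each returns a list of dicts, best first, with "conf" (0 to 1); they miss things now and then, are a little off and sometimes report something else, mostly with a low value. They report only what shows in the picture. A call takes as long as a camera call.
- regions_of(target, camera): "pixels" (400x640 bool, what is visible of it) and "at" ([column, row] in pixels, amid what is visible of it).
The state is a dict: "clock": time; "q": joint angles; "dq": joint speeds; "joint_torque": joint torques, N m; "position": TCP position; "ee_rot": TCP orientation; "ft_force": force on the tool from outside, world axes, zero at the start; "torque": the same for the moment, N m; "width": finger opening in m.
Only numpy, scipy, OpenCV 4.12 (cv2) and the standard library are available. Lean on these libraries where they do the work, as an engineer would, in place of code of your own. Each camera call takes 0.05 s, during which the arm holds its last target.

## Working session

There is one attempt and no reset: what is moved stays moved. The work goes in short steps, Python scripts to look and compute and a tool call to move; the robot and the scene stay as the last step left them, time stands still between calls to the robot, and variables do not carry over. Pictures are saved under pics/ and viewed, and the job is handed in when it is done.

Besides the shell and the picture viewer there is one more tool, called after ">>>" as a command line: name --pt "numbers of a row" for each row, then --argument value for the rest. jog_arm: Moves the arm, as the interface text tells. Its arguments: {"type":"object","properties":{"moves":{"type":"array","items":{"type":"array","items":{"type":"number"}}},"gripper":{"type":"number"}},"required":["moves"]}

```bash
mkdir -p pics; ls
cat > h.py <<'E'
import numpy as np, cv2
from cell import *
from scipy.spatial.transform import Rotation as R
def snap(n,f):
    im=grab_frame(n); cv2.imwrite('pics/'+f+'.png',cv2.cvtColor(im,cv2.COLOR_RGB2BGR)); return im
def ray(cal,px):
    K=np.array(cal['intrinsics']); d=np.linalg.inv(K)@np.array([px[0],px[1],1.]); return np.array(cal['xyz']),np.array(cal['rotation'])@d
def onz(cal,px,z):
    o,d=ray(cal,px); return o+d*(z-o[2])/d[2]
def proj(cal,p):
    K=np.array(cal['intrinsics']); c=np.array(cal['rotation']).T@(np.array(p)-np.array(cal['xyz'])); u=K@c; return u[:2]/u[2]
E
python3 - <<'E'
from h import *
o=get_obs(); print(o)
for n in['scene','top','wrist']:
    snap(n,n+'0'); c=get_calibration(n); print(n,c)
E
```

```text
pics
{'clock': 0.0, 'q': array([-1.17769222e+00,  9.18722572e-02,  1.23191807e+00, -4.78058045e-06,
        1.81982610e+00, -5.66721895e-02]), 'dq': array([-0.00105128,  0.00040672, -0.00157953, -0.00130399,  0.00208174,
        0.00119228]), 'joint_torque': array([-1.14136135e-03, -4.58717930e+01, -4.18025994e+01, -5.64595721e-04,
        1.16537878e-02,  1.87070519e-06]), 'position': array([ 0.26077234, -0.54008396,  0.25212465]), 'ee_rot': array([3.08721097, 1.56877255, 1.96618977]), 'ft_force': array([-0.25182386, -0.3064812 ,  0.9163593 ]), 'torque': array([-0.01865181,  0.01775758,  0.01777399]), 'width': 0.0856061569457803}
scene {'intrinsics': array([[384.14022442,   0.        , 320.6853786 ],
       [  0.        , 384.14022442, 206.5403374 ],
       [  0.        ,   0.        ,   1.        ]]), 'xyz': array([ 1.14792286, -0.90113718,  0.8031437 ]), 'rotation': array([-2.15580274, -0.00832368,  0.58981114])}
top {'intrinsics': array([[482.28541154,   0.        , 322.57657651],
       [  0.        , 482.28541154, 200.39430032],
       [  0.        ,   0.        ,   1.        ]]), 'xyz': array([0.38412968, 0.00990419, 1.31746913]), 'rotation': array([-2.99597006e+00, -2.01928466e-03, -1.56245445e+00])}
wrist {'intrinsics': array([[315.32792327,   0.        , 328.48077864],
       [  0.        , 315.32792327, 200.32791769],
       [  0.        ,   0.        ,   1.        ]]), 'xyz': array([ 0.33193266, -0.5059321 ,  0.37284277]), 'rotation': array([ 2.82973456e+00,  2.04275882e-03, -1.12125190e+00])}
```

```bash
sed -i "s/np.array(cal\['rotation'\])/R.from_euler('xyz',cal['rotation']).as_matrix()/g" h.py
cat >> h.py <<'E'
def best(t,c,k=3):
    r=regions_of(t,c); 
    for x in r[:k]: print(t,c,round(x['conf'],2),np.round(x['at'],1),x['pixels'].sum())
    return r
E
python3 - <<'E'
from h import *
import pickle
D={}
snap('top','t1');snap('scene','s1')
for c in['top','scene']:
  cal=get_calibration(c)
  for t in['pliers','ring','pad','stand','hub']:
    D[c,t]=best(t,c)
    if D[c,t]: print(onz(cal,D[c,t][0]['at'],0.02))
pickle.dump(D,open('D.pkl','wb'))
print(get_obs()['clock'])
E
```

```text
pliers top 0.52 [411.6 240.5] 45
[ 0.46757541 -0.23125895  0.02      ]
ring top 0.61 [256.8 223.8] 60
[0.50905227 0.18586863 0.02      ]
pad top 0.69 [250.1 226.4] 671
[0.50186265 0.2037342  0.02      ]
stand top 0.74 [411.  241.9] 650
stand top 0.51 [363.5 261.6] 69
[ 0.46380601 -0.22957743  0.02      ]
hub top 0.67 [334.5 189.1] 1298
[ 0.60585972 -0.02340098  0.02      ]
pliers scene 0.7 [257.7 227.9] 269
pliers scene 0.38 [258.3 221.3] 71
[ 0.3923961  -0.14540348  0.02      ]
pad scene 0.73 [189.1 287.8] 356
pad scene 0.49 [339.6 195.5] 303
pad scene 0.23 [259.5 221.1] 79
[ 0.42155962 -0.46359372  0.02      ]
stand scene 0.7 [256.3 252.5] 625
[ 0.47456044 -0.24455639  0.02      ]
hub scene 0.78 [334.5 235.2] 833
hub scene 0.38 [253.8 231. ] 287
[ 0.62930606 -0.03207194  0.02      ]
0.75
```

View pics/top0.png

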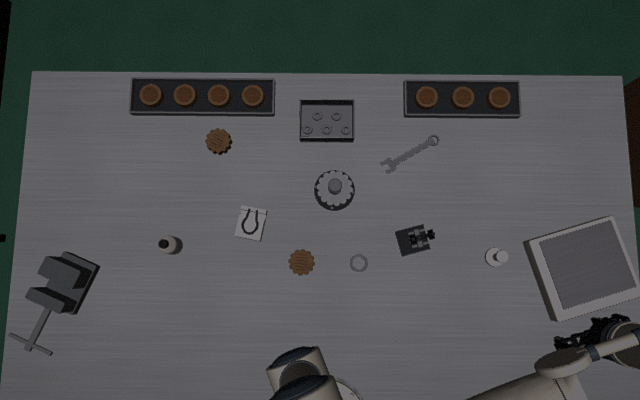

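View pics/scene0.png

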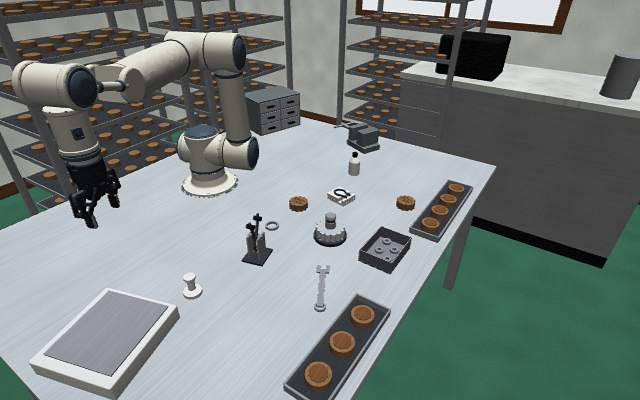

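View pics/wrist0.png

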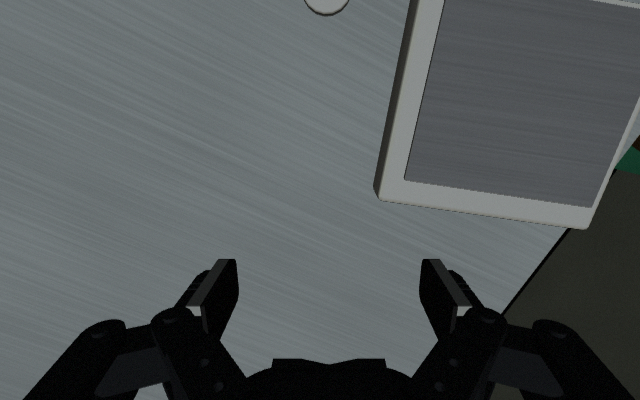

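Run:
```python
import cv2,numpy as np
a=cv2.imread('pics/t1.png')
f=lambda x,y,w:cv2.resize(a[y-w:y+w,x-w:x+w],(390,390),interpolation=cv2.INTER_CUBIC)
cv2.imwrite('pics/c1.png',np.hstack([f(415,240,26),f(251,222,26)]))
a=cv2.imread('pics/s1.png')
cv2.imwrite('pics/c2.png',np.hstack([f(258,235,40),f(330,215,40)]))
```

```text
(no output)
```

View pics/c1.png

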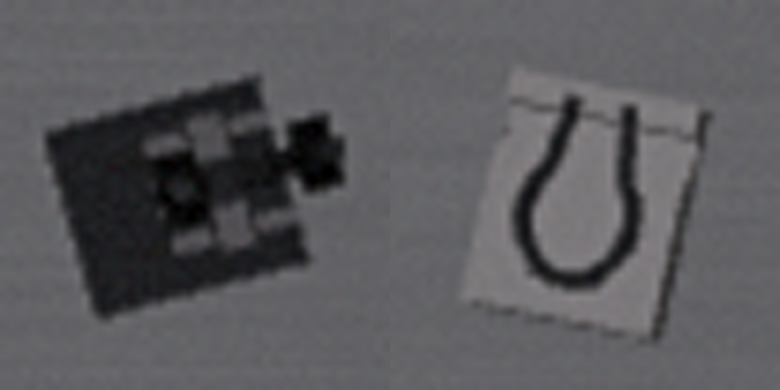

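View pics/c2.png

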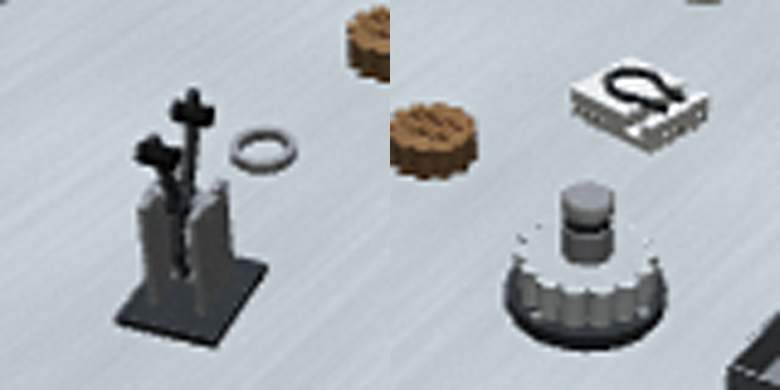

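```bash
cat >> h.py <<'E'
def tool(o=None):
    o=o or get_obs(); return np.array(o['position']), R.from_euler('xyz',o['ee_rot']).as_matrix()
def Rdown(yawz):
    # tool x down, tool z at yaw yawz
    x=np.array([0,0,-1.]); z=np.array([np.cos(yawz),np.sin(yawz),0]); y=np.cross(z,x); return np.stack([x,y,z],1)
def plan(p1,yawz,n=10,pad=True):
    p0,R0=tool(); R1=Rdown(yawz)
    rv=R.from_matrix(R0.T@R1).as_rotvec()
    rows=[]; Rc=R0
    for i in range(n):
        d=Rc.T@(np.array(p1)-p0)/n*1000
        rows.append([round(float(v),1) for v in d]+[round(float(v),4) for v in rv/n]); Rc=Rc@R.from_rotvec(rv/n).as_matrix()
    print('dist mm',np.linalg.norm(np.array(p1)-p0)*1000,'rot',rv)
    for r in rows: print(r)
def yawz(): 
    _,Rm=tool(); return np.arctan2(Rm[1,2],Rm[0,2])
E
python3 - <<'E'
from h import *
p,Rm=tool(); print(p);print(Rm.round(3)); c=get_calibration('wrist'); print('cam in tool',Rm.T@(c['xyz']-p)); print((Rm.T@R.from_euler('xyz',c['rotation']).as_matrix()).round(3))
cal=get_calibration('top')
for px in [(411,237),(251,222)]: print(onz(cal,px,.03))
# ring estimate from crop: scale 7.5
for cx,cy in[(578-390,230),(600-390,110)]: print(onz(cal,(225+cx/7.5,196+cy/7.5),.031))
E
```

```text
[ 0.2608652  -0.54033068  0.25327346]
[[ 0.     0.901  0.435]
 [ 0.     0.435 -0.901]
 [-1.     0.    -0.   ]]
cam in tool [-1.20482771e-01  7.89570444e-02 -7.45915809e-05]
[[ 0.    -0.307  0.952]
 [-0.    -0.952 -0.307]
 [ 1.    -0.    -0.001]]
[ 0.47624943 -0.22797021  0.03      ]
[0.51279633 0.20018577 0.03      ]
[0.50014891 0.20215845 0.031     ]
[0.54331087 0.19557947 0.031     ]
```

Run:
```python
from h import *
cal=get_calibration('top'); print(onz(cal,(412.7,240.3),0.005))
plan([.467,-.232,.31],np.radians(-75),10)
```

```text
[ 0.46910846 -0.23704843  0.005     ]
dist mm 375.2029701165608 rot [ 1.87984530e-01 -6.38800893e-06 -1.95330496e-05]
[-5.7, 32.0, -18.8, 0.0188, -0.0, -0.0]
[-5.7, 31.6, -19.4, 0.0188, -0.0, -0.0]
[-5.7, 31.2, -20.0, 0.0188, -0.0, -0.0]
[-5.7, 30.9, -20.6, 0.0188, -0.0, -0.0]
[-5.7, 30.5, -21.2, 0.0188, -0.0, -0.0]
[-5.7, 30.1, -21.7, 0.0188, -0.0, -0.0]
[-5.7, 29.6, -22.3, 0.0188, -0.0, -0.0]
[-5.7, 29.2, -22.8, 0.0188, -0.0, -0.0]
[-5.7, 28.8, -23.4, 0.0188, -0.0, -0.0]
[-5.7, 28.3, -23.9, 0.0188, -0.0, -0.0]
```

>>> jog_arm --pt "-5.7 32.0 -18.8 0.0188 0 0" --pt "-5.7 31.6 -19.4 0.0188 0 0" --pt "-5.7 31.2 -20.0 0.0188 0 0" --pt "-5.7 30.9 -20.6 0.0188 0 0" --pt "-5.7 30.5 -21.2 0.0188 0 0" --pt "-5.7 30.1 -21.7 0.0188 0 0" --pt "-5.7 29.6 -22.3 0.0188 0 0" --pt "-5.7 29.2 -22.8 0.0188 0 0" --pt "-5.7 28.8 -23.4 0.0188 0 0" --pt "-5.7 28.3 -23.9 0.0188 0 0"

```text
clock: 1.58
position: [0.4676, -0.2303, 0.3109]
ee_rot: [0.765, 1.57, -0.545]
ft_force: [0.4, -0.0, -0.6]
width: 0.0855
```

Run:
```python
from h import *
p,Rm=tool(); print(p,np.degrees(yawz())); snap('wrist','w2'); c=get_calibration('wrist')
import pickle
r=best('pliers_grip','wrist'); r2=best('pliers','wrist'); r3=best('stand','wrist')
pickle.dump((c,r,r2,r3),open('w2.pkl','wb')); print(c, get_obs()['clock'])
```

```text
[ 0.46761797 -0.2302681   0.31087412] -75.05803105190853
pliers_grip wrist 0.81 [331.4 173.9] 1607
pliers wrist 0.97 [315.4 179.2] 556
pliers wrist 0.67 [337.1 173.3] 1652
stand wrist 0.81 [332.8 149.5] 2058
{'intrinsics': array([[315.32792327,   0.        , 328.48077864],
       [  0.        , 315.32792327, 200.32791769],
       [  0.        ,   0.        ,   1.        ]]), 'xyz': array([ 0.54643484, -0.20459718,  0.43287388]), 'rotation': array([ 2.83442588e+00,  2.00034212e-03, -1.30522847e+00])} 1.7833
```

View pics/w2.png

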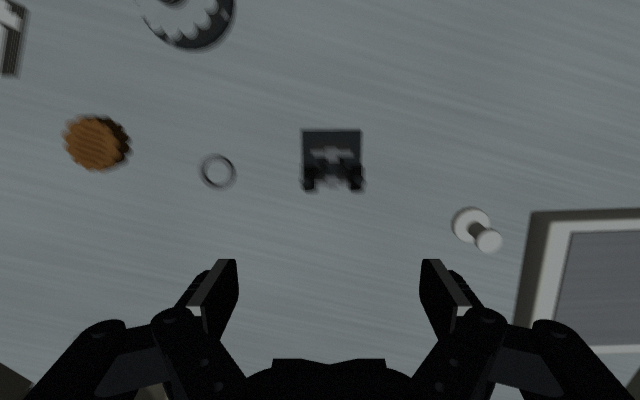

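Run:
```python
from h import *
import pickle
snap('wrist','w3'); c=get_calibration('wrist')
r=best('pliers','wrist'); p,Rm=tool(); print(p,np.degrees(yawz()))
a=cv2.imread('pics/w3.png'); m=np.zeros((400,640),bool)
for x in r[:2]: m|=x['pixels']
f=lambda a:cv2.resize(a[110:210,285:385],(400,400),interpolation=cv2.INTER_CUBIC)
b=a.copy(); b[m]=(0,255,0)
cv2.imwrite('pics/c3.png',np.clip(np.hstack([f(a),f(b)]).astype(float)*1.8,0,255).astype(np.uint8))
pickle.dump(c,open('c3.pkl','wb'))
```

```text
pliers wrist 0.96 [311.1 178.8] 533
pliers wrist 0.88 [333.3 173.6] 1596
[ 0.46654256 -0.23264918  0.30999359] -75.0333722840976
```

View pics/c3.png

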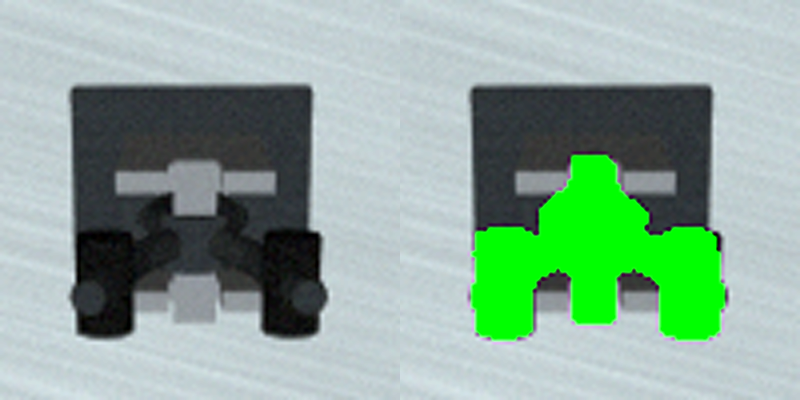

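Run:
```python
from h import *
import pickle
c=pickle.load(open('c3.pkl','rb'))
g=[onz(c,(311,181),.133),onz(c,(357.75,181),.133)]; print(g,np.mean(g,0)); d=g[1]-g[0]; print(np.linalg.norm(d),np.degrees(np.arctan2(d[1],d[0])))
print('pivot',onz(c,(333.75,170.1),.086), 'ends',[onz(c,(333.75,110+y/4),.086) for y in(160,322)])
B=[onz(c,(285+x/4,110+87/4),.004) for x in(71,312)]; d=B[1]-B[0];print('base edge',np.linalg.norm(d),np.degrees(np.arctan2(d[1],d[0])))
```

```text
[array([ 0.46488733, -0.21481489,  0.133     ]), array([ 0.47667747, -0.25872434,  0.133     ])] [ 0.4707824  -0.23676961  0.133     ]
0.04546478421406174 -74.9700089119159
pivot [ 0.47124739 -0.23677873  0.086     ] ends [array([ 0.4928277 , -0.23086621,  0.086     ]), array([ 0.4484452 , -0.24302602,  0.086     ])]
base edge 0.0800331538947114 -74.97158188801646
```

Run:
```python
from h import *
plan([.51,.15,.30],np.radians(-87),10)
```

```text
dist mm 385.2386472269748 rot [2.08857036e-01 1.00131095e-04 6.31791491e-04]
[1.0, 14.1, -35.8, 0.0209, 0.0, 0.0001]
[1.0, 13.3, -36.1, 0.0209, 0.0, 0.0001]
[1.0, 12.6, -36.4, 0.0209, 0.0, 0.0001]
[1.0, 11.8, -36.7, 0.0209, 0.0, 0.0001]
[1.0, 11.0, -36.9, 0.0209, 0.0, 0.0001]
[1.0, 10.3, -37.1, 0.0209, 0.0, 0.0001]
[1.0, 9.5, -37.3, 0.0209, 0.0, 0.0001]
[1.0, 8.7, -37.5, 0.0209, 0.0, 0.0001]
[1.0, 7.9, -37.7, 0.0209, 0.0, 0.0001]
[1.0, 7.1, -37.8, 0.0209, 0.0, 0.0001]
```

>>> jog_arm --pt "1.0 14.1 -35.8 0.0209 0 0" --pt "1.0 13.3 -36.1 0.0209 0 0" --pt "1.0 12.6 -36.4 0.0209 0 0" --pt "1.0 11.8 -36.7 0.0209 0 0" --pt "1.0 11.0 -36.9 0.0209 0 0" --pt "1.0 10.3 -37.1 0.0209 0 0" --pt "1.0 9.5 -37.3 0.0209 0 0" --pt "1.0 8.7 -37.5 0.0209 0 0" --pt "1.0 7.9 -37.7 0.0209 0 0" --pt "1.0 7.1 -37.8 0.0209 0 0"

```text
clock: 2.72
position: [0.5104, 0.1507, 0.3]
ee_rot: [-0.039, 1.57, -1.561]
ft_force: [0.5, -1.4, -0.9]
width: 0.0848
```

Run:
```python
from h import *
import pickle
for i in range(2): grab_frame('top')
o=get_obs();print(np.abs(o['dq']).max())
snap('wrist','w4'); c=get_calibration('wrist')
D={t:best(t,'wrist') for t in('ring','pad','hub')}
pickle.dump((c,D),open('w4.pkl','wb')); print(tool()[0],np.degrees(yawz()),get_obs()['clock'])
print(pickle.load(open('w4.pkl','rb'))[0]['xyz'],get_calibration('wrist')['xyz'])
```

```text
0.09226997735902268
ring wrist 0.8 [277.3 157.9] 482
ring wrist 0.73 [276.  157.1] 228
pad wrist 0.83 [288.4 153.3] 3273
pad wrist 0.47 [499.8 247.6] 462
hub wrist 0.87 [478.2  89. ] 7665
hub wrist 0.19 [278.4 173.6] 457
[0.51048292 0.14884803 0.30022465] -87.09857192394632 3.0167
[0.58925494 0.15597794 0.41951463] [0.58927015 0.15309944 0.4206297 ]
```

View pics/w4.png

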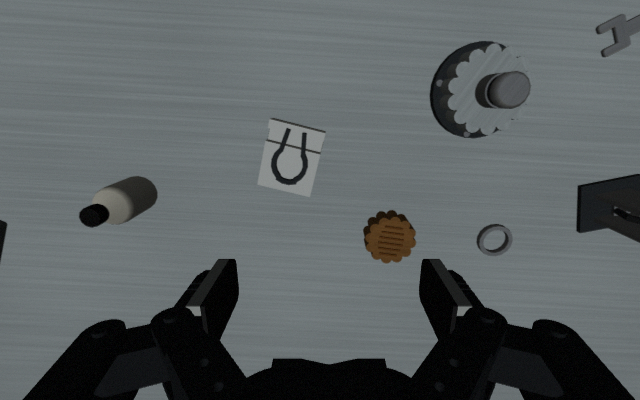

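Run:
```python
from h import *
import pickle
c=get_calibration('wrist'); print(c['xyz'],np.abs(get_obs()['dq']).max()); snap('wrist','w5'); print(get_calibration('wrist')['xyz'])
D={t:best(t,'wrist') for t in('ring','pad','hub')}
pickle.dump((c,D),open('w5.pkl','wb'))
a=cv2.imread('pics/w5.png')
f=lambda x,y,w:cv2.resize(a[y-w:y+w,x-w:x+w],(400,400),interpolation=cv2.INTER_CUBIC)
cv2.imwrite('pics/c5.png',np.hstack([f(292,157,40),f(490,90,50)]))
```

```text
[0.58927015 0.15309944 0.4206297 ] 0.011347677366777092
[0.58923895 0.15291631 0.42083746]
ring wrist 0.82 [273.5 153.4] 235
ring wrist 0.62 [299.6 160.2] 312
pad wrist 0.56 [284.4 154. ] 3074
hub wrist 0.97 [473.2  91.1] 7642
hub wrist 0.43 [622.9 218.2] 280
```

View pics/c5.png

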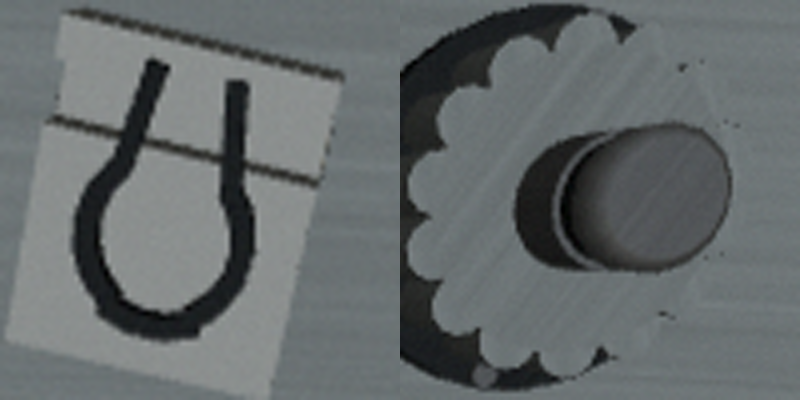

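```bash
cat > rect.py <<'E'
from h import *
import pickle,sys
c,D=pickle.load(open('w5.pkl','rb')); im=cv2.imread('pics/w5.png')
def rectify(im,c,x0,y0,z,S=4000,n=480):
    # pixel (u,v): x = x0 + (n/2-v)/S ; y = y0+(n/2-u)/S
    P=[(0,0),(n,0),(n,n),(0,n)]
    w=[[x0+(n/2-v)/S,y0+(n/2-u)/S,z] for u,v in P]
    H=cv2.getPerspectiveTransform(np.float32([proj(c,q) for q in w]),np.float32(P))
    return cv2.warpPerspective(im,H,(n,n),flags=cv2.INTER_CUBIC)
if __name__=='__main__':
    ctr=onz(c,(292,157),.031); print(ctr)
    S=4000;n=480
    r=rectify(im,c,ctr[0],ctr[1],.031); cv2.imwrite('pics/r5.png',r)
    g=cv2.cvtColor(r,cv2.COLOR_BGR2GRAY); m=(g<58).astype(np.uint8)
    m=cv2.morphologyEx(m,cv2.MORPH_OPEN,np.ones((15,15)))
    k,l,st,ce=cv2.connectedComponentsWithStats(m); 
    for i in range(1,k): print(st[i],ce[i])
    i=1+np.argmax(st[1:,4]); v,u=np.nonzero(l==i); x=ctr[0]+(n/2-v)/S; y=ctr[1]+(n/2-u)/S
    Pxy=np.stack([x,y],1)
    cv2.imwrite('pics/m5.png',np.hstack([r,cv2.cvtColor((l==i).astype(np.uint8)*255,cv2.COLOR_GRAY2BGR)])[:, :])
    # symmetry axis: search yaw,offset maximizing mirror overlap
    best_=None; from scipy.spatial import cKDTree
    Q=Pxy[::7]; T=cKDTree(Q); cm=Q.mean(0)
    from scipy.optimize import minimize
    def f(s):
        a,o=s; nrm=np.array([-np.sin(a),np.cos(a)]); d=(Q-cm)@nrm-o/1000; M=Q-2*d[:,None]*nrm
        return np.minimum(T.query(M)[0]*1000,3).mean()
    res=min((minimize(f,[a,0],method='Nelder-Mead') for a in np.radians([-25,-15,-8,0])),key=lambda r:r.fun)
    a,o=res.x; print(np.degrees(a),o,res.fun)
    ax=np.array([np.cos(a),np.sin(a)]); nr=np.array([-np.sin(a),np.cos(a)]); s=(Pxy-cm)@ax; t=(Pxy-cm)@nr-o/1000
    print('len',s.min(),s.max(),s.max()-s.min(),'width',t.max()-t.min())
    base=cm+nr*o/1000
    for nm,q in(('back',s.min()+.026),('lug',s.max()-.040)): print(nm,base+ax*q)
    q=(s.min()+.026+s.max()-.040)/2
    C=base+ax*q
    for X in(0,.012,.02,.028,.036):
        w=t[abs(s-q-X)<.001]; print(X,'inner',w[w>0].min()-w[w<0].max(), 'outer',w.max()-w.min(), (w[w>0].min()+w[w<0].max())/2)
    print('center',C,'gap',C+ax*.028)
E
python3 rect.py
```

```text
[0.5178739  0.19484493 0.031     ]
[  113   107   179   275 13982] [203.61843799 266.27091975]
-10.751042862550506 -0.16626899574890108 0.314928570348377
len -0.029210858676737138 0.03917183800006073 0.06838269667679786 width 0.04487234424810704
back [0.50812745 0.20428379]
lug [0.51046832 0.20383932]
0 inner 0.033247755362199226 outer 0.04487234424810704 -0.00020486105928030351
0.012 inner 0.023588060481425303 outer 0.038439803251937854 4.543021107482944e-05
0.02 inner 0.020102860492956995 outer 0.03103724960642358 -0.00045044619031371375
0.028 inner 0.018535919030138622 outer 0.028288884869880484 -0.0002328050795190259
0.036 inner 0.015740918814111556 outer 0.025879402842947076 -9.133436456123644e-05
center [0.50929789 0.20406156] gap [0.5368064  0.19883838]
```

View pics/m5.png

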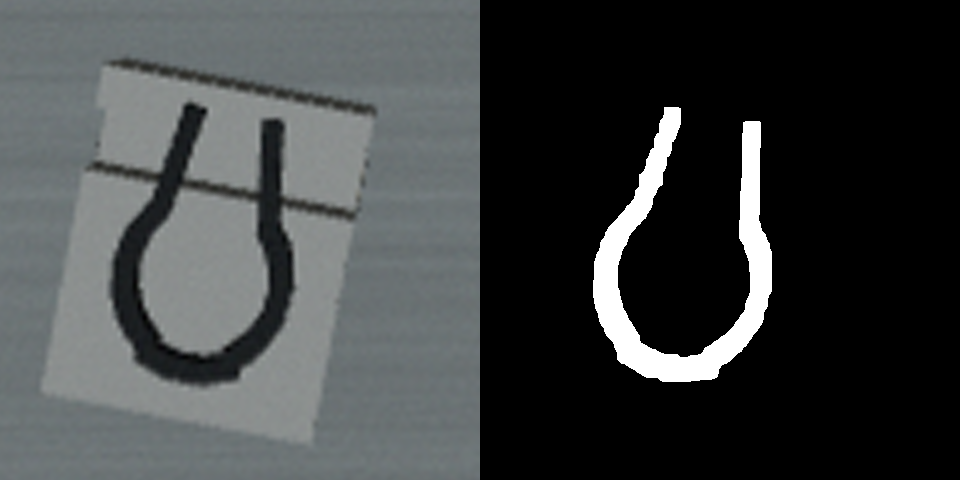

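Run:
```python
from rect import *
ct=pickle.loads(pickle.dumps(get_calibration('top'))); it=cv2.imread('pics/t1.png')
X0,Y0=.606,-.020
out=[]
for (I,C) in((im,c),(it,ct)):
  for z in(.044,.091):
    r=rectify(I,C,X0,Y0,z,S=3000,n=390); 
    r=np.clip(r.astype(float)*1.6,0,255).astype(np.uint8)
    rad={.044:.049,.091:.018}[z]
    cv2.circle(r,(195,195),int(rad*3000),(0,255,0),1); out.append(r)
cv2.imwrite('pics/h5.png',np.vstack([np.hstack(out[:2]),np.hstack(out[2:])])[:, :])
```

```text
(no output)
```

View pics/h5.png

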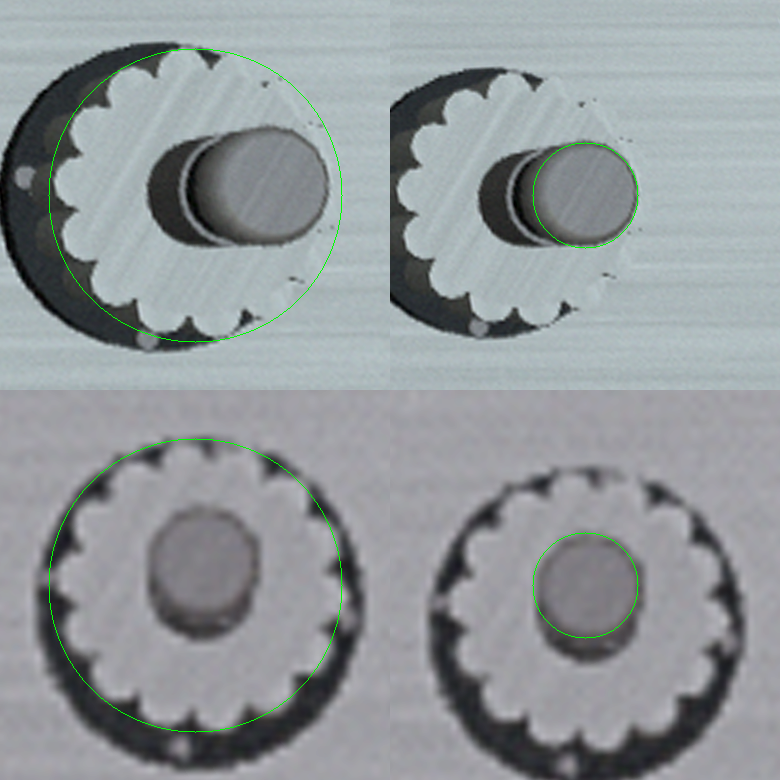

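Run:
```python
from h import *
plan([.471,-.2368,.22],np.radians(-75),10)
```

```text
dist mm 396.2379995858614 rot [-2.11330432e-01  1.18272728e-04 -5.41682134e-04]
[8.1, -5.9, 38.3, -0.0211, 0.0, -0.0001]
[8.1, -6.7, 38.2, -0.0211, 0.0, -0.0001]
[8.1, -7.5, 38.1, -0.0211, 0.0, -0.0001]
[8.1, -8.3, 37.9, -0.0211, 0.0, -0.0001]
[8.1, -9.1, 37.7, -0.0211, 0.0, -0.0001]
[8.1, -9.9, 37.5, -0.0211, 0.0, -0.0001]
[8.1, -10.7, 37.3, -0.0211, 0.0, -0.0001]
[8.1, -11.5, 37.1, -0.0211, 0.0, -0.0001]
[8.1, -12.3, 36.8, -0.0211, 0.0, -0.0001]
[8.1, -13.0, 36.5, -0.0211, 0.0, -0.0001]
```

>>> jog_arm --pt "8.1 -5.9 38.3 -0.0211 0 0" --pt "8.1 -6.7 38.2 -0.0211 0 0" --pt "8.1 -7.5 38.1 -0.0211 0 0" --pt "8.1 -8.3 37.9 -0.0211 0 0" --pt "8.1 -9.1 37.7 -0.0211 0 0" --pt "8.1 -9.9 37.5 -0.0211 0 0" --pt "8.1 -10.7 37.3 -0.0211 0 0" --pt "8.1 -11.5 37.1 -0.0211 0 0" --pt "8.1 -12.3 36.8 -0.0211 0 0" --pt "8.1 -13.0 36.5 -0.0211 0 0"

```text
clock: 4.05
position: [0.4704, -0.238, 0.2193]
ee_rot: [0.791, 1.57, -0.516]
ft_force: [-0.6, -0.3, 0.2]
width: 0.0854
```

>>> jog_arm --pt "0 0 0 0 0 0" --pt "0 0 0 0 0 0" --pt "0 0 0 0 0 0" --pt "0 0 0 0 0 0" --pt "0 0 0 0 0 0" --pt "0 0 0 0 0 0" --pt "0 0 0 0 0 0" --pt "0 0 0 0 0 0" --pt "0 0 0 0 0 0" --pt "0 0 0 0 0 0"

```text
clock: 4.88
position: [0.4716, -0.2352, 0.2193]
ee_rot: [0.255, 1.571, -1.052]
ft_force: [-0.3, 0.5, -0.2]
width: 0.0854
```

Run:
```python
from h import *
c=get_calibration('wrist'); snap('wrist','w6')
plan([.471,-.2368,.131],np.radians(-75),8)
```

```text
dist mm 88.31908569994951 rot [2.27432622e-03 1.36908362e-05 1.11650566e-06]
[11.0, -0.1, 0.2, 0.0003, 0.0, 0.0]
[11.0, -0.1, 0.2, 0.0003, 0.0, 0.0]
[11.0, -0.1, 0.2, 0.0003, 0.0, 0.0]
[11.0, -0.1, 0.2, 0.0003, 0.0, 0.0]
[11.0, -0.1, 0.2, 0.0003, 0.0, 0.0]
[11.0, -0.1, 0.2, 0.0003, 0.0, 0.0]
[11.0, -0.1, 0.2, 0.0003, 0.0, 0.0]
[11.0, -0.1, 0.2, 0.0003, 0.0, 0.0]
```

View pics/w6.png

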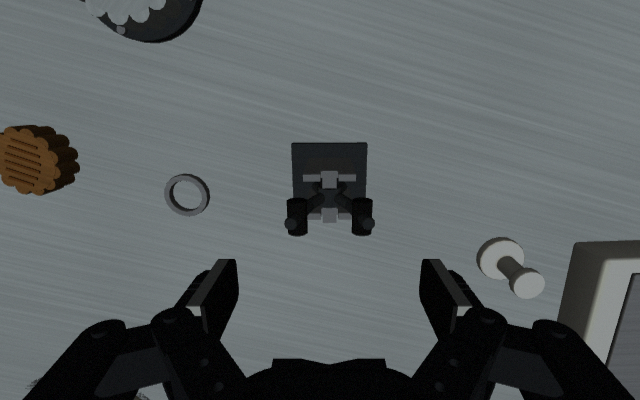

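>>> jog_arm --pt "11 -0.1 0.2 0 0 0" --pt "11 -0.1 0.2 0 0 0" --pt "11 -0.1 0.2 0 0 0" --pt "11 -0.1 0.2 0 0 0" --pt "11 -0.1 0.2 0 0 0" --pt "11 -0.1 0.2 0 0 0" --pt "11 -0.1 0.2 0 0 0" --pt "11 -0.1 0.2 0 0 0" --pt "0 0 0 0 0 0" --pt "0 0 0 0 0 0"

```text
clock: 5.77
position: [0.4708, -0.237, 0.1303]
ee_rot: [-2.367, 1.569, 2.61]
ft_force: [0.4, -0.6, -0.3]
width: 0.0853
```

Run:
```python
from h import *
snap('wrist','w7'); o=get_obs(); print(o['position'],o['ft_force'],np.degrees(yawz()))
```

```text
[ 0.47122671 -0.23720668  0.13136662] [-0.0658782  -0.26090445  0.71250865] -74.8898571184509
```

View pics/w7.png

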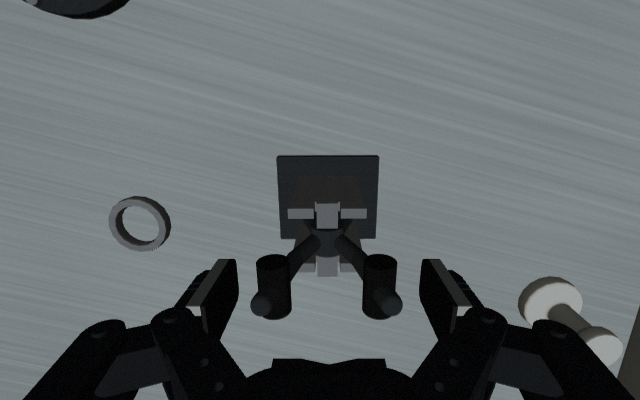

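>>> jog_arm --pt "0 0 0 0 0 0" --pt "0 0 0 0 0 0" --pt "0 0 0 0 0 0" --pt "0 0 0 0 0 0" --pt "0 0 0 0 0 0" --pt "0 0 0 0 0 0" --pt "0 0 0 0 0 0" --pt "0 0 0 0 0 0" --pt "0 0 0 0 0 0" --pt "0 0 0 0 0 0" --gripper 65

```text
clock: 6.65
position: [0.4717, -0.2371, 0.1335]
ee_rot: [0.977, 1.568, -0.33]
ft_force: [-1.7, 1.7, 6.4]
width: 0.0556
```

Run:
```python
from h import *
snap('wrist','w8'); o=get_obs(); print(o['position'],o['ft_force'],o['width'])
```

```text
[ 0.471699   -0.23715379  0.13345799] [-1.30026082  1.99834386  6.23326762] 0.05580424375117234
```

View pics/w8.png

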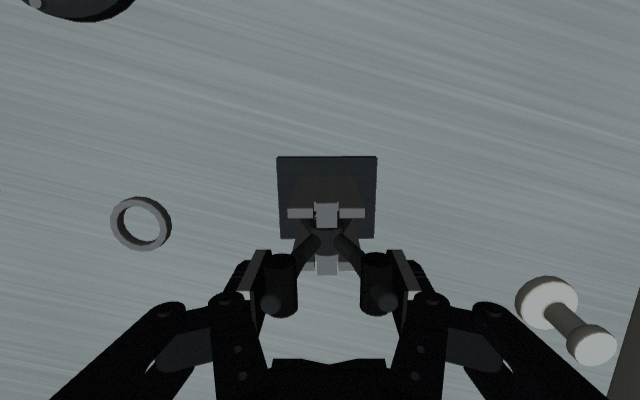

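>>> jog_arm --pt "-4 0 0 0 0 0" --pt "-9 0 0 0 0 0" --pt "-12 0 0 0 0 0" --pt "-12 0 0 0 0 0" --pt "-12 0 0 0 0 0" --pt "-12 0 0 0 0 0" --pt "-12 0 0 0 0 0" --pt "-12 0 0 0 0 0" --pt "-10 0 0 0 0 0" --pt "-5 0 0 0 0 0"

```text
clock: 7.53
position: [0.4716, -0.2374, 0.2336]
ee_rot: [0.789, 1.568, -0.518]
ft_force: [-0.1, -0.0, -2.2]
width: 0.056
```

Run:
```python
from h import *
snap('wrist','w9'); snap('scene','s9');o=get_obs(); print(o['position'],o['ft_force'],o['width'],np.degrees(yawz()))
a=cv2.imread('pics/s9.png'); b=cv2.imread('pics/w9.png')
cv2.imwrite('pics/c9.png',np.hstack([cv2.resize(a[130:280,180:330],(400,400)),cv2.resize(b[80:380,170:470],(400,400))]))
```

```text
[ 0.47155409 -0.23738267  0.23270636] [ 0.55590533  0.22769535 -1.55875229] 0.05563902362179543 -74.88644108381305
```

View pics/c9.png

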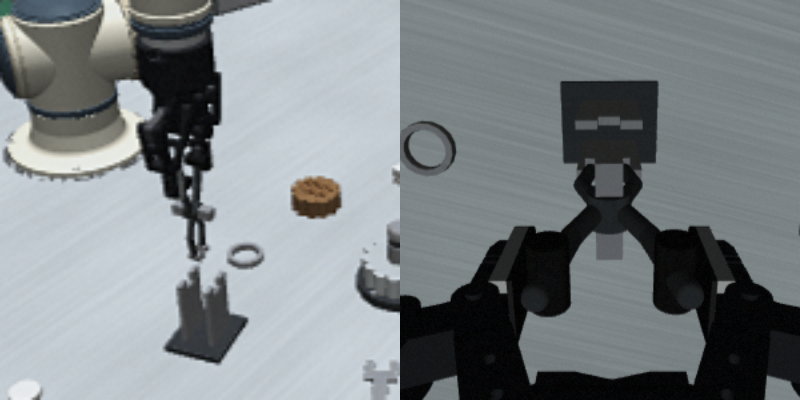

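Run:
```python
import cv2,numpy as np
b=cv2.imread('pics/w9.png')[130:310,260:400]
b=np.clip(cv2.resize(b,None,fx=4.2,fy=4.2,interpolation=cv2.INTER_CUBIC).astype(float)*1.8,0,255).astype(np.uint8)
cv2.imwrite('pics/c9b.png',b[:600])
print(b.shape)
```

```text
(756, 588, 3)
```

View pics/c9b.png

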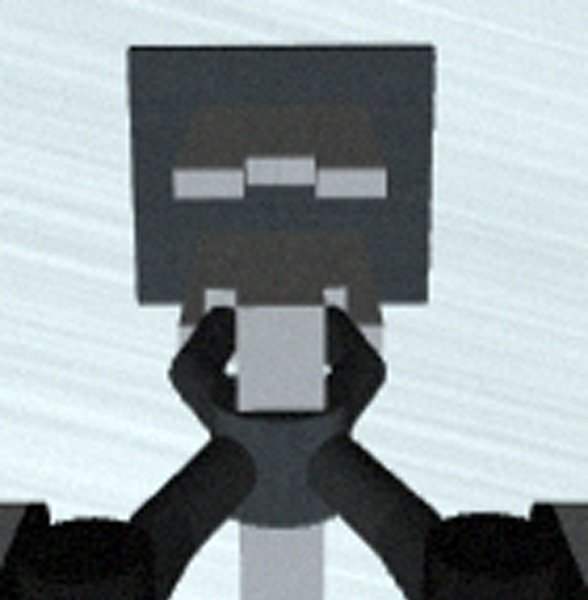

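Run:
```python
from h import *
plan([.537,.199,.225],np.radians(-100.75),15)
```

```text
dist mm 441.33024663753616 rot [ 0.45140523  0.00116148 -0.0018139 ]
[0.5, 11.8, -26.9, 0.0301, 0.0001, -0.0001]
[0.5, 11.0, -27.3, 0.0301, 0.0001, -0.0001]
[0.5, 10.2, -27.6, 0.0301, 0.0001, -0.0001]
[0.5, 9.3, -27.9, 0.0301, 0.0001, -0.0001]
[0.5, 8.5, -28.2, 0.0301, 0.0001, -0.0001]
[0.5, 7.6, -28.4, 0.0301, 0.0001, -0.0001]
[0.5, 6.8, -28.6, 0.0301, 0.0001, -0.0001]
[0.5, 5.9, -28.8, 0.0301, 0.0001, -0.0001]
[0.5, 5.0, -29.0, 0.0301, 0.0001, -0.0001]
[0.5, 4.2, -29.1, 0.0301, 0.0001, -0.0001]
[0.5, 3.3, -29.2, 0.0301, 0.0001, -0.0001]
[0.5, 2.4, -29.3, 0.0301, 0.0001, -0.0001]
[0.5, 1.5, -29.4, 0.0301, 0.0001, -0.0001]
[0.5, 0.6, -29.4, 0.0301, 0.0001, -0.0001]
[0.5, -0.3, -29.4, 0.0301, 0.0001, -0.0001]
```

>>> jog_arm --pt "0.5 11.8 -26.9 0.0301 0 0" --pt "0.5 11.0 -27.3 0.0301 0 0" --pt "0.5 10.2 -27.6 0.0301 0 0" --pt "0.5 9.3 -27.9 0.0301 0 0" --pt "0.5 8.5 -28.2 0.0301 0 0" --pt "0.5 7.6 -28.4 0.0301 0 0" --pt "0.5 6.8 -28.6 0.0301 0 0" --pt "0.5 5.9 -28.8 0.0301 0 0" --pt "0.5 5.0 -29.0 0.0301 0 0" --pt "0.5 4.2 -29.1 0.0301 0 0"

```text
clock: 8.47
position: [0.5146, 0.0552, 0.2252]
ee_rot: [-1.484, 1.569, -3.094]
ft_force: [0.7, -0.1, -2.8]
width: 0.0558
```

>>> jog_arm --pt "0.5 3.3 -29.2 0.0301 0 0" --pt "0.5 2.4 -29.3 0.0301 0 0" --pt "0.5 1.5 -29.4 0.0301 0 0" --pt "0.5 0.6 -29.4 0.0301 0 0" --pt "0.5 -0.3 -29.4 0.0301 0 0" --pt "0 0 0 0 0 0" --pt "0 0 0 0 0 0" --pt "0 0 0 0 0 0" --pt "0 0 0 0 0 0" --pt "0 0 0 0 0 0"

```text
clock: 9.3
position: [0.5367, 0.198, 0.2237]
ee_rot: [-0.14, 1.571, -1.9]
ft_force: [1.2, 0.8, -1.9]
width: 0.0556
```

Run:
```python
from h import *
import pickle
c=get_calibration('wrist'); snap('wrist','w10'); o=get_obs(); print(o['clock'],o['position'],o['ft_force'],o['width'],np.degrees(yawz()))
pickle.dump(c,open('c10.pkl','wb'))
b=cv2.imread('pics/w10.png')[110:310,240:420]
b=np.clip(cv2.resize(b,None,fx=3,fy=3,interpolation=cv2.INTER_CUBIC).astype(float)*1.8,0,255).astype(np.uint8)
cv2.imwrite('pics/c10.png',b)
```

```text
9.35 [0.53673901 0.19805417 0.22387125] [-0.91989452  0.76838602 -1.92158226] 0.05597700759085977 -100.83503404013695
```

View pics/c10.png

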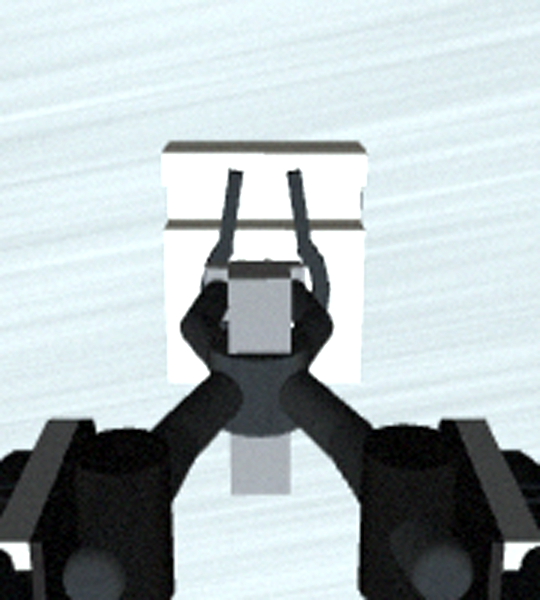

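Run:
```python
from h import *
import pickle
c=pickle.load(open('c10.pkl','rb'))
f=lambda x,y,z:onz(c,(240+x/3,110+y/3),z)
A,B=f(236,171,.031),f(295,171,.031); m=(A+B)/2; print(A,B,m)
a=np.radians(-10.75); ax=np.array([np.cos(a),np.sin(a)])
print('center from lug end',m[:2]-.040*ax,'gap',m[:2]-.012*ax)
p,Rm=tool()
# crossbar position in tool frame
for (x,y,dx) in[(260,353,0)]: pass
C=R.from_euler('xyz',c['rotation']).as_matrix()
K=np.array(c['intrinsics'])
for nm,px,dep in(('far-end bottom edge',(260,278),None),('top/near edge',(261,494),None)):
    d=C@np.linalg.inv(K)@np.array([240+px[0]/3,110+px[1]/3,1]); o=Rm.T@(c['xyz']-p); dt=Rm.T@d
    for X in(.0475,.0535,.0595): 
        t=(X-o[0])/dt[0]; print(nm,X,(o+t*dt).round(4))
```

```text
[0.55147911 0.20563104 0.031     ] [0.54774559 0.18613632 0.031     ] [0.54961235 0.19588368 0.031     ]
center from lug end [0.51031434 0.20334465] gap [0.53782295 0.19812197]
far-end bottom edge 0.0475 [ 0.0475  0.0232 -0.0013]
far-end bottom edge 0.0535 [ 0.0535  0.0213 -0.0013]
far-end bottom edge 0.0595 [ 0.0595  0.0193 -0.0014]
top/near edge 0.0475 [ 0.0475 -0.0227 -0.0012]
top/near edge 0.0535 [ 0.0535 -0.0263 -0.0012]
top/near edge 0.0595 [ 0.0595 -0.0299 -0.0013]
```

Run:
```python
from h import *
plan([.5373,.1973,.1445],np.radians(-100.75),8)
```

```text
dist mm 79.37681414525943 rot [-0.00148411  0.00012848 -0.00017561]
[9.9, 0.1, 0.1, -0.0002, 0.0, -0.0]
[9.9, 0.1, 0.1, -0.0002, 0.0, -0.0]
[9.9, 0.1, 0.1, -0.0002, 0.0, -0.0]
[9.9, 0.1, 0.1, -0.0002, 0.0, -0.0]
[9.9, 0.1, 0.1, -0.0002, 0.0, -0.0]
[9.9, 0.1, 0.1, -0.0002, 0.0, -0.0]
[9.9, 0.1, 0.1, -0.0002, 0.0, -0.0]
[9.9, 0.1, 0.1, -0.0002, 0.0, -0.0]
```

>>> jog_arm --pt "10 0.1 0.1 0 0 0" --pt "12 0.1 0.1 0 0 0" --pt "12 0.1 0.1 0 0 0" --pt "12 0.1 0.1 0 0 0" --pt "12 0.1 0.1 0 0 0" --pt "10 0.1 0.1 0 0 0" --pt "7 0.1 0.1 0 0 0" --pt "4 0.1 0.1 0 0 0" --pt "0 0 0 0 0 0" --pt "0 0 0 0 0 0"

```text
clock: 10.18
position: [0.5375, 0.1982, 0.1451]
ee_rot: [2.051, 1.57, 0.292]
ft_force: [-0.9, -0.8, -1.7]
width: 0.0555
```

Run:
```python
from h import *
import pickle
c=get_calibration('wrist'); snap('wrist','w11');snap('scene','s11'); o=get_obs(); print(o['clock'],o['position'],o['ft_force'],o['width'],np.degrees(yawz()))
b=cv2.imread('pics/w11.png')[110:310,240:420]
b=np.clip(cv2.resize(b,None,fx=2.5,fy=2.5,interpolation=cv2.INTER_CUBIC).astype(float)*1.6,0,255).astype(np.uint8)
a=cv2.imread('pics/s11.png')[120:220,300:380]; a=cv2.resize(a,(320,400),interpolation=cv2.INTER_CUBIC)
a=np.vstack([a,np.zeros((100,320,3),np.uint8)])
cv2.imwrite('pics/c11.png',np.hstack([b,a]))
```

```text
10.2833 [0.53745986 0.19824788 0.14516325] [-0.03800255 -0.37490898 -2.38627607] 0.0556298390003792 -100.75149218890438
```

View pics/c11.png

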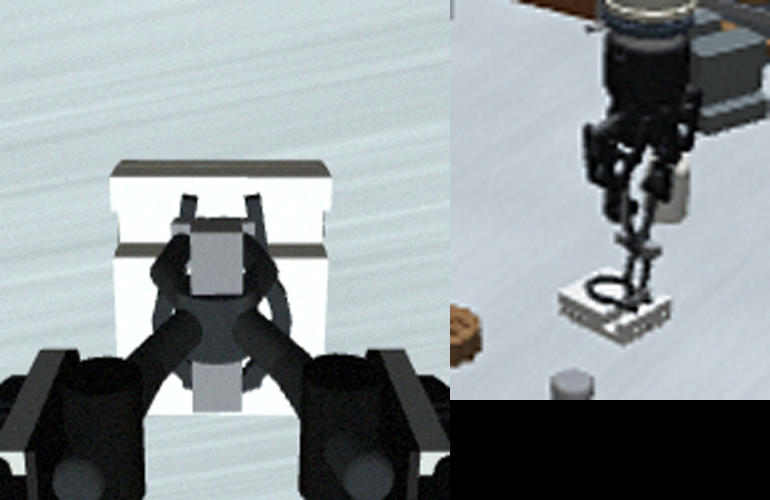

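>>> jog_arm --pt "0 0 1 0 0 0" --pt "0 0 1 0 0 0" --pt "0 0 0.5 0 0 0" --pt "-0.3 0 0 0 0 0" --pt "-0.3 0 0 0 0 0" --pt "0 0 0 0 0 0" --pt "0 0 0 0 0 0" --pt "0 0 0 0 0 0" --pt "0 0 0 0 0 0" --pt "0 0 0 0 0 0" --gripper 58

```text
clock: 11.12
position: [0.5372, 0.1962, 0.1461]
ee_rot: [2.468, 1.569, 0.709]
ft_force: [1.0, 4.0, 5.4]
width: 0.05
```

```bash
cat > look.py <<'E'
from h import *
import sys
n=sys.argv[1]
c=get_calibration('wrist'); snap('wrist','w'+n);snap('scene','s'+n); o=get_obs(); print(o['clock'],o['position'].round(4),o['ft_force'].round(1),o['torque'].round(2),round(o['width'],4),np.degrees(yawz()))
b=cv2.imread(f'pics/w{n}.png')[110:310,240:420]
b=np.clip(cv2.resize(b,None,fx=2.5,fy=2.5,interpolation=cv2.INTER_CUBIC).astype(float)*1.6,0,255).astype(np.uint8)
X,Y=(int(sys.argv[2]),int(sys.argv[3])) if len(sys.argv)>2 else (340,170)
a=cv2.imread(f'pics/s{n}.png')[Y-50:Y+50,X-35:X+35]; a=cv2.resize(a,(350,500),interpolation=cv2.INTER_CUBIC)
cv2.imwrite(f'pics/c{n}.png',np.hstack([b,a]))
E
python3 look.py 12
```

```text
11.2167 [0.5372 0.1962 0.1461] [1.4 5.4 4.5] [ 1.12 -0.21  0.  ] 0.0499 -100.73804366050267
```

View pics/c12.png

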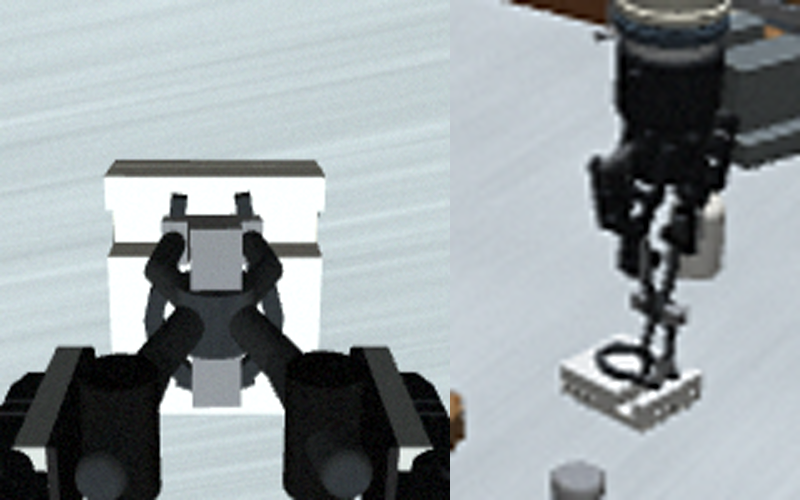

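>>> jog_arm --pt "-0.5 0 0 0 0 0" --pt "-0.5 0 0 0 0 0" --pt "-0.5 0 0 0 0 0" --pt "-0.5 0 0 0 0 0" --pt "0 0 0 0 0 0" --pt "0 0 0 0 0 0" --pt "0 0 0 0 0 0" --pt "0 0 0 0 0 0" --pt "0 0 0 0 0 0" --pt "0 0 0 0 0 0"

```text
clock: 12.05
position: [0.5366, 0.1955, 0.1469]
ee_rot: [-0.886, 1.57, -2.645]
ft_force: [0.8, -0.5, -3.0]
width: 0.0493
```

```bash
python3 look.py 13
python3 - <<'E'
import cv2,numpy as np
b=cv2.imread('pics/w13.png')[170:290,280:380]
b=np.clip(cv2.resize(b,None,fx=5,fy=5,interpolation=cv2.INTER_CUBIC).astype(float)*2.2,0,255).astype(np.uint8)
cv2.imwrite('pics/d13.png',b)
E
```

```text
12.15 [0.5367 0.1956 0.1471] [-0.7  0.3 -2. ] [-0.06  0.01 -0.01] 0.05 -100.75845365196407
```

View pics/d13.png

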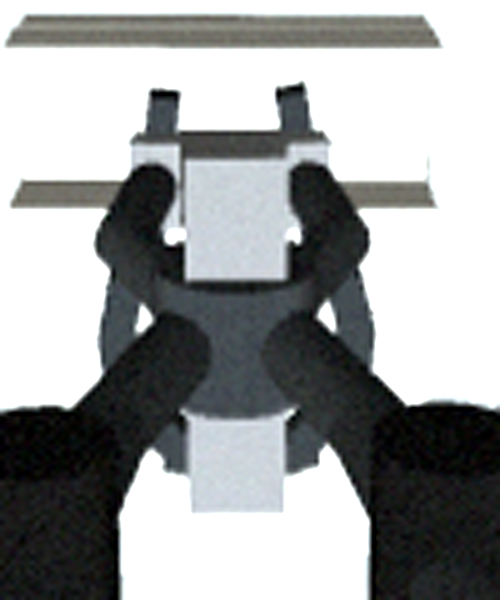

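>>> jog_arm --pt "-0.4 0 0 0 0 0" --pt "-0.4 0 0 0 0 0" --pt "-0.4 0 0 0 0 0" --pt "-0.3 0 0 0 0 0" --pt "0 0 0 0 0 0" --pt "0 0 0 0 0 0" --pt "0 0 0 0 0 0" --pt "0 0 0 0 0 0" --pt "0 0 0 0 0 0" --pt "0 0 0 0 0 0" --gripper 52

```text
clock: 12.98
position: [0.5368, 0.1957, 0.1489]
ee_rot: [-1.231, 1.571, -2.99]
ft_force: [0.2, 0.6, -2.1]
width: 0.0448
```

```bash
python3 look.py 14
python3 - <<'E'
import cv2,numpy as np
b=cv2.imread('pics/w14.png')[170:290,280:380]
b=np.clip(cv2.resize(b,None,fx=5,fy=5,interpolation=cv2.INTER_CUBIC).astype(float)*2.2,0,255).astype(np.uint8)
cv2.imwrite('pics/d14.png',b)
E
```

```text
13.0833 [0.5368 0.1957 0.1489] [ 0.6  0.  -2.4] [-0.03 -0.03  0.01] 0.0446 -100.75274415755334
```

View pics/d14.png

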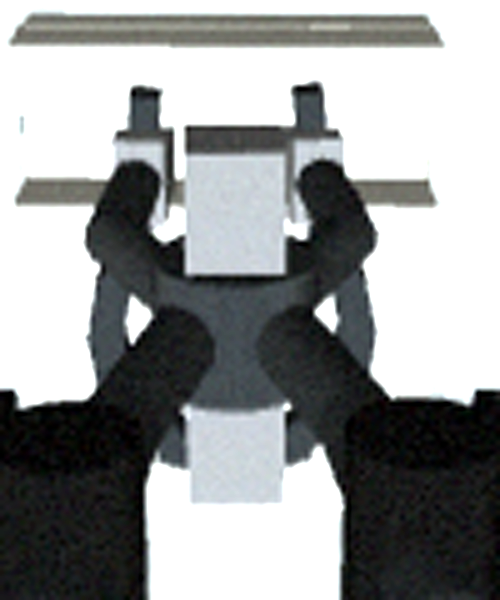

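>>> jog_arm --pt "0 0 0 0 0 0" --pt "0 0 0 0 0 0" --pt "0 0 0 0 0 0" --pt "0 0 0 0 0 0" --pt "0 0 0 0 0 0" --pt "0 0 0 0 0 0" --pt "0 0 0 0 0 0" --pt "0 0 0 0 0 0" --pt "0 0 0 0 0 0" --pt "0 0 0 0 0 0" --gripper 46

```text
clock: 13.92
position: [0.5369, 0.1957, 0.149]
ee_rot: [2.284, 1.571, 0.525]
ft_force: [0.0, -0.0, -0.8]
width: 0.0392
```

>>> jog_arm --pt "0 0 0 0 0 0" --pt "0 0 0 0 0 0" --pt "0 0 0 0 0 0" --pt "0 0 0 0 0 0" --pt "0 0 0 0 0 0" --pt "0 0 0 0 0 0" --pt "0 0 0 0 0 0" --pt "0 0 0 0 0 0" --pt "0 0 0 0 0 0" --pt "0 0 0 0 0 0" --gripper 40

```text
clock: 14.75
position: [0.5371, 0.1959, 0.1496]
ee_rot: [2.186, 1.569, 0.428]
ft_force: [-0.3, 2.0, 5.6]
width: 0.035
```

```bash
python3 look.py 15
python3 - <<'E'
import cv2,numpy as np
b=cv2.imread('pics/w15.png')[170:290,280:380]
b=np.clip(cv2.resize(b,None,fx=5,fy=5,interpolation=cv2.INTER_CUBIC).astype(float)*2.2,0,255).astype(np.uint8)
cv2.imwrite('pics/d15.png',b)
E
```

```text
14.85 [0.5371 0.1959 0.1496] [1.5 2.3 6.4] [ 0.41 -0.1  -0.03] 0.0343 -100.74788638509702
```

View pics/d15.png

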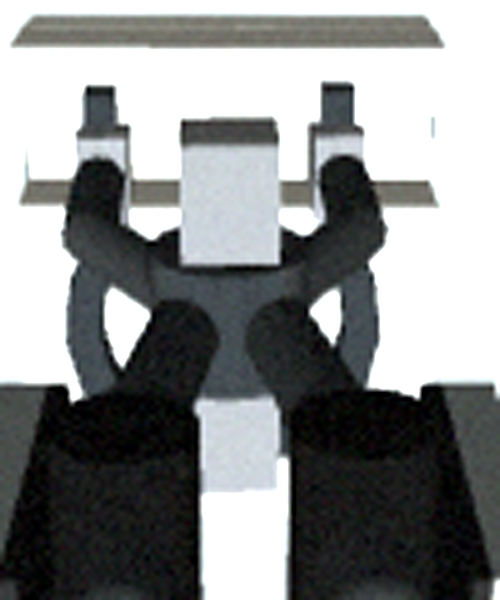

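>>> jog_arm --pt "-0.5 0 0 0 0 0" --pt "-1 0 0 0 0 0" --pt "-1.5 0 0 0 0 0" --pt "-2 0 0 0 0 0" --pt "-3 0 0 0 0 0" --pt "-4 0 0 0 0 0" --pt "-4 0 0 0 0 0" --pt "-3 0 0 0 0 0" --pt "-2 0 0 0 0 0" --pt "-1 0 0 0 0 0"

```text
clock: 15.68
position: [0.537, 0.1957, 0.1715]
ee_rot: [2.016, 1.57, 0.257]
ft_force: [0.3, 1.1, -2.2]
width: 0.0347
```

```bash
python3 look.py 16
```

```text
15.7833 [0.5369 0.1957 0.1712] [-1.7  0.  -3.3] [-0.    0.02 -0.  ] 0.0345 -100.75524530791938
```

View pics/c16.png

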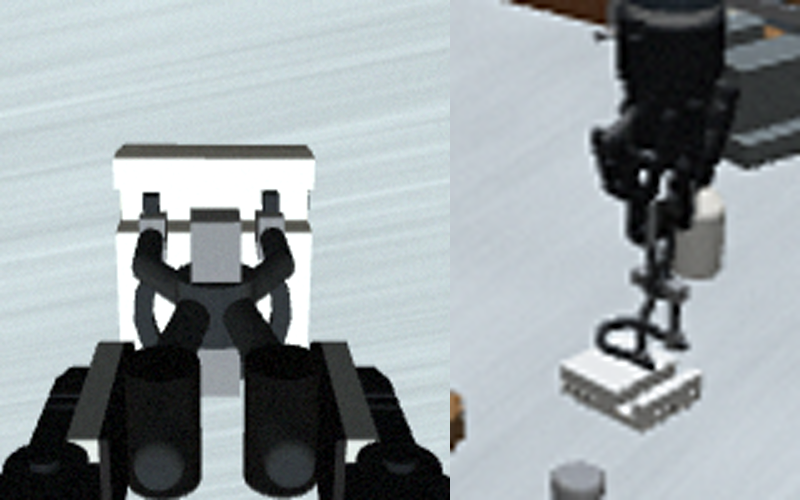

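>>> jog_arm --pt "-2 0 0 0 0 0" --pt "-5 0 0 0 0 0" --pt "-9 0 0 0 0 0" --pt "-11 0 0 0 0 0" --pt "-12 0 0 0 0 0" --pt "-12 0 0 0 0 0" --pt "-11 0 0 0 0 0" --pt "-9 0 0 0 0 0" --pt "-5 0 0 0 0 0" --pt "-2 0 0 0 0 0"

```text
clock: 16.62
position: [0.5372, 0.1958, 0.2504]
ee_rot: [2.054, 1.569, 0.295]
ft_force: [0.5, -0.5, -3.0]
width: 0.0348
```

Run:
```python
from h import *
p,_=tool();print(p)
plan([.634,-.0257,p[2]],np.radians(-100.75),18)
```

```text
[0.53717048 0.1958196  0.25044879]
dist mm 241.75791386973003 rot [-4.85171325e-05 -9.24663434e-04 -1.76441247e-03]
[0.0, 7.6, 11.1, -0.0, -0.0001, -0.0001]
[0.0, 7.6, 11.1, -0.0, -0.0001, -0.0001]
[0.0, 7.6, 11.1, -0.0, -0.0001, -0.0001]
[0.0, 7.6, 11.1, -0.0, -0.0001, -0.0001]
[0.0, 7.6, 11.1, -0.0, -0.0001, -0.0001]
[0.0, 7.6, 11.1, -0.0, -0.0001, -0.0001]
[0.0, 7.6, 11.1, -0.0, -0.0001, -0.0001]
[0.0, 7.6, 11.1, -0.0, -0.0001, -0.0001]
[0.0, 7.6, 11.1, -0.0, -0.0001, -0.0001]
[0.0, 7.6, 11.1, -0.0, -0.0001, -0.0001]
[0.0, 7.6, 11.1, -0.0, -0.0001, -0.0001]
[0.0, 7.6, 11.1, -0.0, -0.0001, -0.0001]
[0.0, 7.6, 11.1, -0.0, -0.0001, -0.0001]
[0.0, 7.6, 11.1, -0.0, -0.0001, -0.0001]
[0.0, 7.6, 11.1, -0.0, -0.0001, -0.0001]
[0.0, 7.6, 11.1, -0.0, -0.0001, -0.0001]
[0.0, 7.6, 11.1, -0.0, -0.0001, -0.0001]
[0.0, 7.6, 11.1, -0.0, -0.0001, -0.0001]
```

>>> jog_arm --pt "0 2 3 0 0 0" --pt "0 5 7 0 0 0" --pt "0 7 10 0 0 0" --pt "0 7.8 11.4 0 0 0" --pt "0 7.8 11.4 0 0 0" --pt "0 7.8 11.4 0 0 0" --pt "0 7.8 11.4 0 0 0" --pt "0 7.8 11.4 0 0 0" --pt "0 7.8 11.4 0 0 0" --pt "0 7.8 11.4 0 0 0"

```text
clock: 17.45
position: [0.5862, 0.0833, 0.2488]
ee_rot: [-0.593, 1.571, -2.352]
ft_force: [-0.5, -0.2, -2.9]
width: 0.0346
```

>>> jog_arm --pt "0 7.8 11.4 0 0 0" --pt "0 7.8 11.4 0 0 0" --pt "0 7.8 11.4 0 0 0" --pt "0 7.8 11.4 0 0 0" --pt "0 7.8 11.4 0 0 0" --pt "0 7.8 11.4 0 0 0" --pt "0 7.8 11.4 0 0 0" --pt "0 7 10 0 0 0" --pt "0 5 7 0 0 0" --pt "0 2 3 0 0 0"

```text
clock: 18.28
position: [0.6349, -0.0275, 0.2485]
ee_rot: [-0.83, 1.57, -2.59]
ft_force: [0.1, -0.1, -2.8]
width: 0.0348
```

Run:
```python
from h import *
import pickle
grab_frame('top');grab_frame('top');grab_frame('top')
c=get_calibration('wrist'); snap('wrist','w17'); print(np.abs(get_obs()['dq']).max()); p,Rm=tool(); print(p); pickle.dump((c,p,Rm),open('c17.pkl','wb'))
snap('scene','s17'); snap('top','t17'); print(get_obs()['clock'])
b=cv2.imread('pics/w17.png')[100:320,230:430]
b=np.clip(cv2.resize(b,None,fx=2.7,fy=2.7,interpolation=cv2.INTER_CUBIC).astype(float)*1.6,0,255).astype(np.uint8)
cv2.imwrite('pics/c17.png',b)
a=cv2.imread('pics/s17.png')[130:270,270:400]; cv2.imwrite('pics/e17.png',cv2.resize(a,None,fx=4,fy=4,interpolation=cv2.INTER_CUBIC))
```

```text
0.009188367744772746
[ 0.63428915 -0.02555789  0.24890125]
18.5833
```

View pics/c17.png

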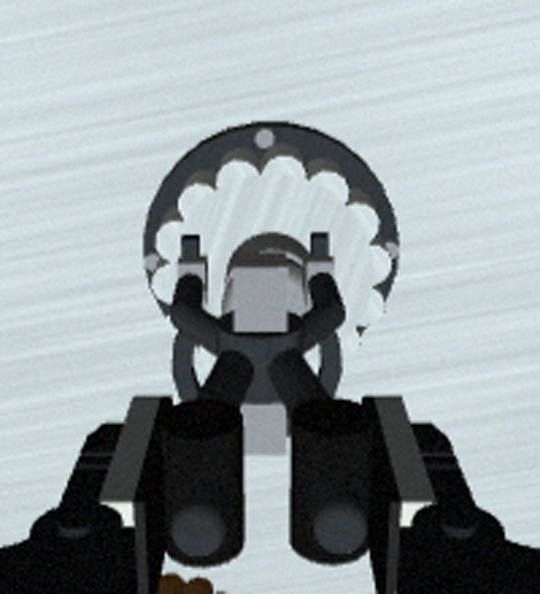

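View pics/e17.png

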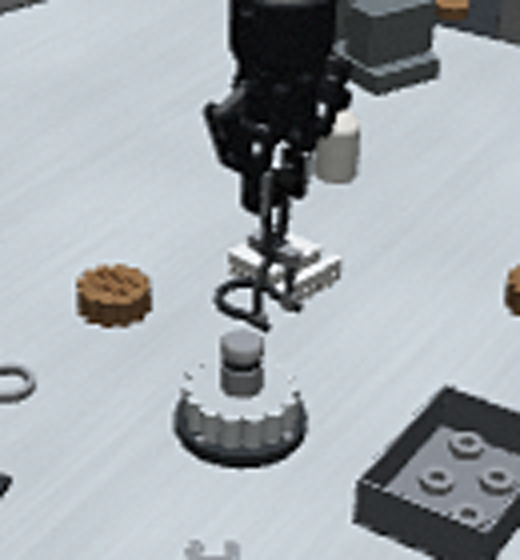

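Run:
```python
from rect import rectify
from h import *
import pickle
c,p,Rm=pickle.load(open('c17.pkl','rb')); im=cv2.imread('pics/w17.png')
X0,Y0=.6065,-.0205;S=4000;n=400
a=np.radians(-10.75);ax=np.array([np.cos(a),np.sin(a)])
def mk(z,circs,pts=[]):
    r=rectify(im,c,X0,Y0,z,S=S,n=n); r=np.clip(r.astype(float)*1.7,0,255).astype(np.uint8)
    u=lambda q:(int(round(n/2-(q[1]-Y0)*S)),int(round(n/2-(q[0]-X0)*S)))
    for (q,rad,col) in circs: cv2.circle(r,u(q),int(rad*S),col,1)
    for q in pts: cv2.circle(r,u(q),3,(0,0,255),-1)
    return r
rc=p[:2]-.028*ax
nr=np.array([-ax[1],ax[0]])
A=mk(.1303,[(rc,.020,(0,255,0)),(rc,.026,(0,255,0))],[rc+.04*ax+s*.017*nr for s in(1,-1)])
B=mk(.091,[((X0,Y0),.018,(0,255,0))])
C=mk(.044,[((X0,Y0),.049,(0,255,0)),((X0,Y0),.043,(0,255,255))])
cv2.imwrite('pics/f17.png',np.hstack([A,B]));cv2.imwrite('pics/g17.png',C); print(rc)
```

```text
[ 0.60678054 -0.02033522]
```

View pics/f17.png

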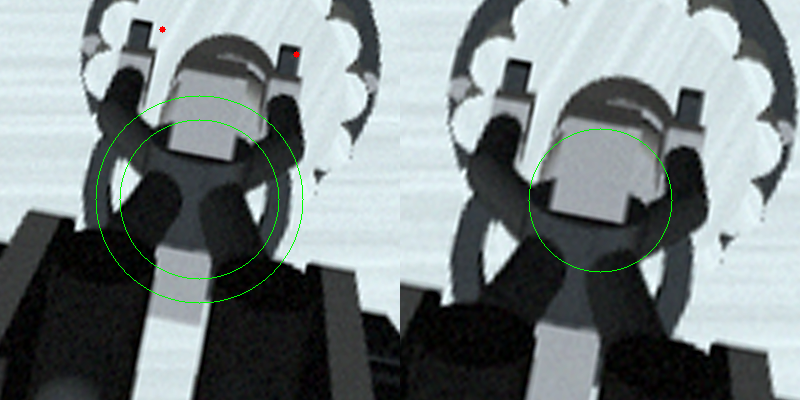

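View pics/g17.png

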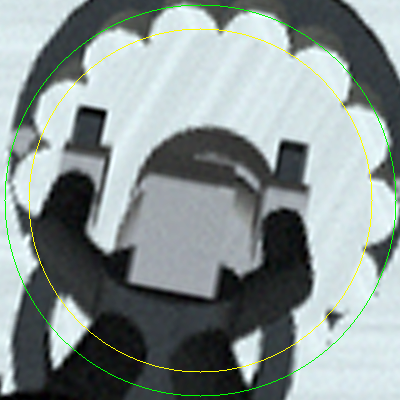

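Run:
```python
import cv2,numpy as np
f=lambda n,x0,x1,y0,y1,k,g:np.clip(cv2.resize(cv2.imread(n)[y0:y1,x0:x1],None,fx=k,fy=k,interpolation=cv2.INTER_CUBIC).astype(float)*g,0,255).astype(np.uint8)
cv2.imwrite('pics/z1.png',f('pics/w17.png',285,365,180,280,6,2.5))
cv2.imwrite('pics/z2.png',f('pics/s17.png',310,360,185,245,10,1.2))
```

```text
(no output)
```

View pics/z1.png

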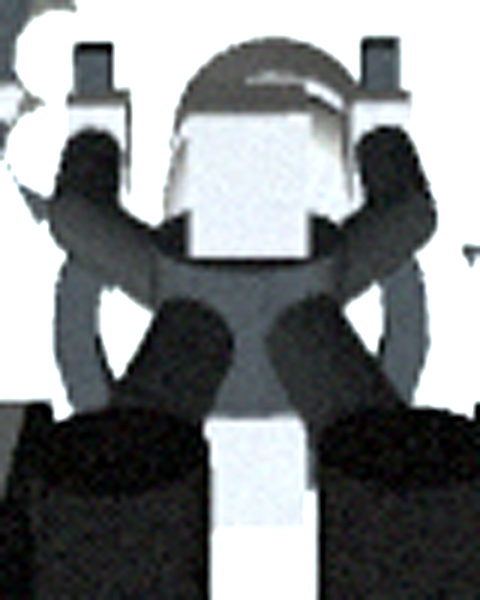

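View pics/z2.png

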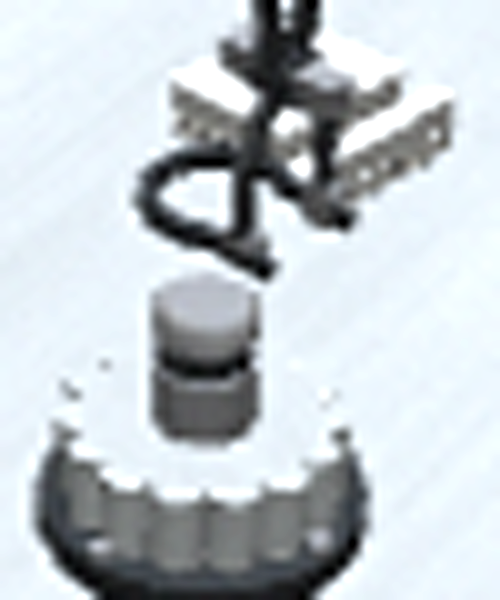

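```bash
cat > ov.py <<'E'
from h import *
def ringpts(C,yaw,z,tilt=0,r=.026,lug=True):
    # tilt>0 : lugs down (rotation about ring y through center)
    t=np.radians(np.arange(40,321,5)); P=[[r*np.cos(a),r*np.sin(a),0] for a in t]
    sgn=(.0170 if r<.023 else .0220)
    if lug: P=[[.040,sgn,0],[.02,sgn,0]]+P+[[.02,-sgn,0],[.040,-sgn,0]]
    P=np.array(P); M=R.from_euler('z',yaw).as_matrix()@R.from_euler('y',tilt).as_matrix()
    return P@M.T+np.array([C[0],C[1],z])
def draw(img,cal,P,off,k,col):
    q=np.array([proj(cal,x) for x in P]); q=((q-np.array(off)+.5)*k-.5)
    cv2.polylines(img,[np.round(q*8).astype(np.int32)],False,col,1,cv2.LINE_AA,3)
def crop(n,x0,x1,y0,y1,k,g): return np.clip(cv2.resize(cv2.imread(n)[y0:y1,x0:x1],None,fx=k,fy=k,interpolation=cv2.INTER_CUBIC).astype(float)*g,0,255).astype(np.uint8)
E
python3 - <<'E'
from ov import *
import pickle
c,p,Rm=pickle.load(open('c17.pkl','rb'))
a=np.radians(-10.75); ax=np.array([np.cos(a),np.sin(a)]); C=p[:2]-.028*ax
cs=get_calibration('scene')
out=[]
for t in(0,.1):
    # rotate about lug contact point: center z shifts
    z=.127+.028*np.sin(t)
    i=crop('pics/s17.png',315,355,190,250,9,1.2)
    draw(i,cs,ringpts(C,a,z,t),(315,190),9,(0,255,0)); draw(i,cs,ringpts(C,a,z,t,.02),(315,190),9,(0,0,255))
    H=np.array([[.607+.018*np.cos(s),-.021+.018*np.sin(s),.091] for s in np.linspace(0,6.3,40)]); draw(i,cs,H,(315,190),9,(255,0,0))
    out.append(i)
cv2.imwrite('pics/o1.png',np.hstack(out))
out=[]
for t in(0,.1):
    z=.130+.028*np.sin(t)
    i=crop('pics/w17.png',285,365,180,280,5,2.2)
    draw(i,c,ringpts(C,a,z,t),(285,180),5,(0,255,0)); draw(i,c,ringpts(C,a,z,t,.02),(285,180),5,(0,0,255)); out.append(i)
cv2.imwrite('pics/o2.png',np.hstack(out))
E
```

```text
(no output)
```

View pics/o1.png

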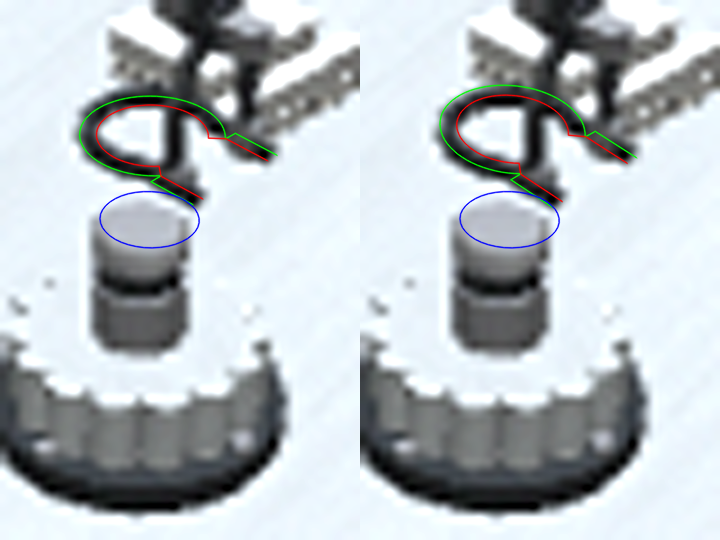

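View pics/o2.png

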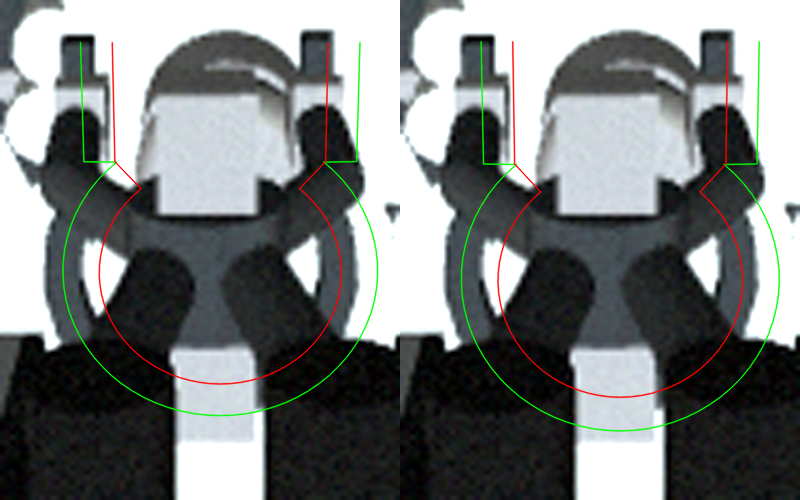

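>>> jog_arm --pt "0 0.2 0.9 0 0 0" --pt "0 0.2 0.9 0 0 0" --pt "1 0.2 0.9 0 0 0" --pt "3 0.1 0.9 0 0 0" --pt "5 0 0 0 0 0" --pt "6 0 0 0 0 0" --pt "6 0 0 0 0 0" --pt "4 0 0 0 0 0" --pt "1 0 0 0 0 0" --pt "0 0 0 0 0 0"

```text
clock: 19.42
position: [0.6341, -0.0296, 0.222]
ee_rot: [-1.482, 1.569, 3.042]
ft_force: [0.2, -0.8, -3.5]
width: 0.0345
```

```bash
cat > chk.py <<'E'
from ov import *
import pickle,sys
n=sys.argv[1]; dx=float(sys.argv[2]);dy=float(sys.argv[3])  # stub scene shift px
grab_frame('top');grab_frame('top')
c=get_calibration('wrist'); snap('wrist','w'+n); p,Rm=tool(); snap('scene','s'+n); o=get_obs(); print(o['clock'],p,o['ft_force'].round(1),round(o['width'],4),np.abs(o['dq']).max().round(3)); pickle.dump((c,p,Rm),open(f'c{n}.pkl','wb'))
a=np.radians(-10.75); ax=np.array([np.cos(a),np.sin(a)]); nr=np.array([-ax[1],ax[0]])
C=p[:2]-.028*ax+.003*nr
print('ring est',C)
cs=get_calibration('scene'); z=p[2]-.1216
K=cs['intrinsics'].copy(); K[0,2]+=dx; K[1,2]+=dy; cs=dict(cs,intrinsics=K)
i=crop(f'pics/s{n}.png',315,355,190,250,9,1.2); raw=i.copy()
draw(i,cs,ringpts(C,a,z),(315,190),9,(0,255,0)); draw(i,cs,ringpts(C,a,z,0,.02),(315,190),9,(0,0,255))
for zz in(.091,.044,.078):
    H=np.array([[.607+.018*np.cos(s),-.0212+.018*np.sin(s),zz] for s in np.linspace(0,6.3,40)]); draw(i,cs,H,(315,190),9,(255,0,0))
cv2.imwrite(f'pics/o{n}.png',np.hstack([raw,i]))
i=crop(f'pics/w{n}.png',285,365,180,280,5,2.2); j=i.copy()
draw(i,c,ringpts(C,a,z+.003),(285,180),5,(0,255,0)); draw(i,c,ringpts(C,a,z+.003,0,.02),(285,180),5,(0,0,255))
for zz in(.091,.044):
    H=np.array([[.607+.018*np.cos(s),-.0212+.018*np.sin(s),zz] for s in np.linspace(0,6.3,40)]); draw(i,c,H,(285,180),5,(255,0,0))
cv2.imwrite(f'pics/q{n}.png',np.hstack([j,i]))
E
python3 chk.py 18 -0.9 0.2
```

```text
19.6167 [ 0.63448587 -0.02965439  0.22330919] [ 0.3 -0.6 -2.8] 0.0348 0.002
ring est [ 0.60753683 -0.02148437]
```

View pics/o18.png

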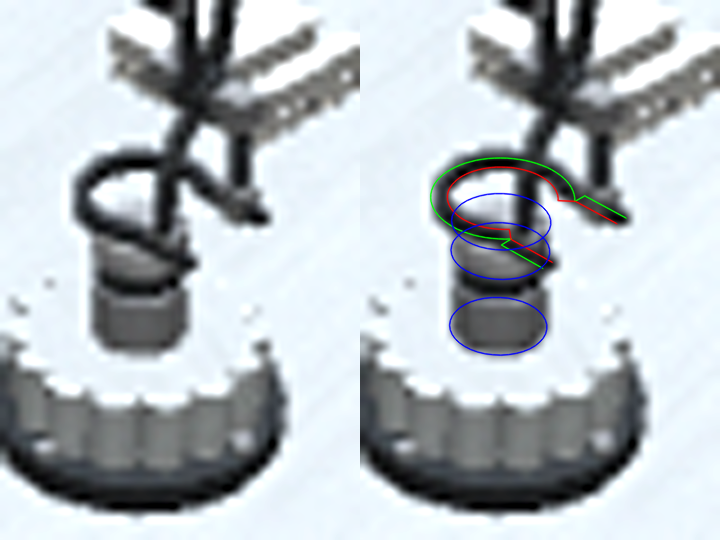

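View pics/q18.png

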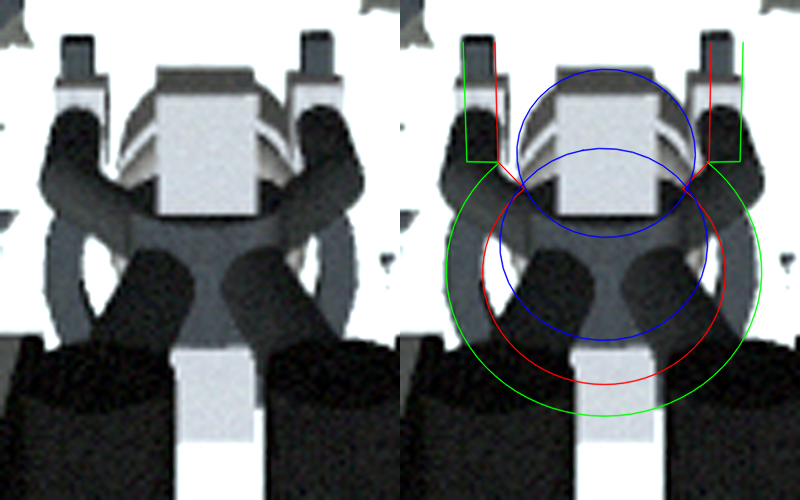

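>>> jog_arm --pt "0 -0.3 0.5 0 0 0" --pt "0 -0.4 0.5 0 0 0" --pt "0 -0.3 0.5 0 0 0" --pt "0 0 0 0 0 0" --pt "1 0 0 0 0 0" --pt "1.5 0 0 0 0 0" --pt "1.5 0 0 0 0 0" --pt "1 0 0 0 0 0" --pt "0 0 0 0 0 0" --pt "0 0 0 0 0 0"

```text
clock: 20.45
position: [0.6331, -0.031, 0.2177]
ee_rot: [-1.405, 1.57, 3.12]
ft_force: [-0.3, -0.7, -2.1]
width: 0.0348
```

```bash
python3 chk.py 19 -0.9 0.2
python3 - <<'E'
from ov import *
i=crop('pics/w19.png',285,365,180,280,7,3.5); cv2.imwrite('pics/z19.png',i[:600])
E
```

```text
20.65 [ 0.63314987 -0.03094187  0.21797852] [ 0.1 -0.6 -2.3] 0.0345 0.003
ring est [ 0.60620083 -0.02277185]
```

View pics/o19.png

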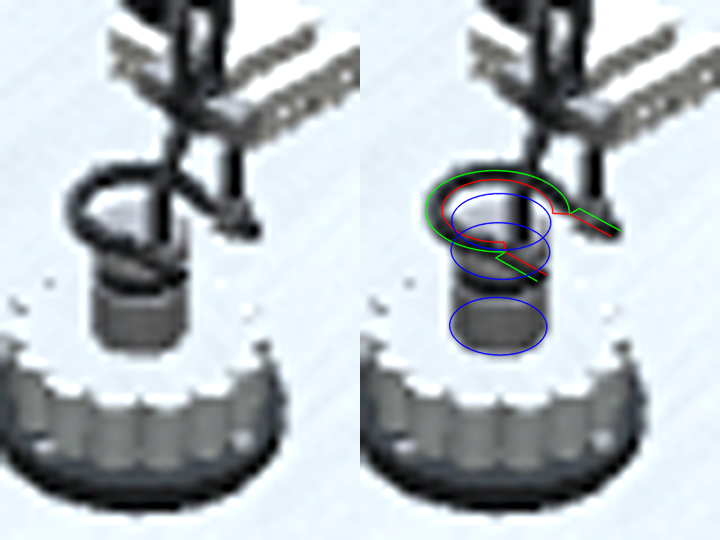

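View pics/z19.png

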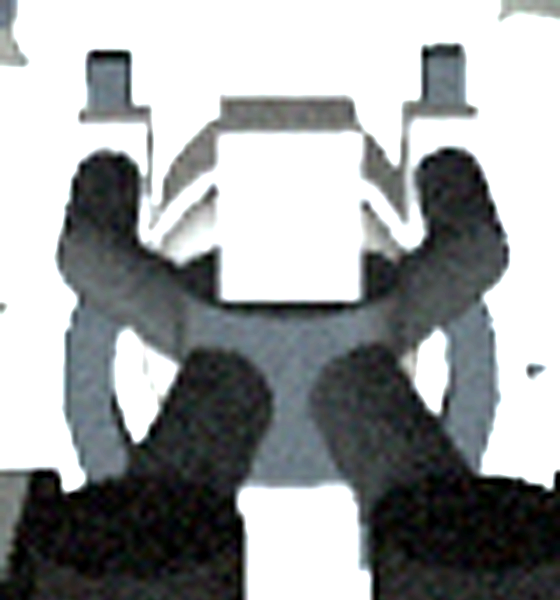

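>>> jog_arm --pt "1 0 0 0 0 0" --pt "1.5 0 0 0 0 0" --pt "1.5 0 0 0 0 0" --pt "1.5 0 0 0 0 0" --pt "1.5 0 0 0 0 0" --pt "1.5 0 0 0 0 0" --pt "1.5 0 0 0 0 0" --pt "1 0 0 0 0 0" --pt "0 0 0 0 0 0" --pt "0 0 0 0 0 0"

```text
clock: 21.48
position: [0.6331, -0.0309, 0.2068]
ee_rot: [-1.626, 1.571, 2.899]
ft_force: [-0.6, 0.5, -2.8]
width: 0.0346
```

```bash
python3 chk.py 20 -0.9 0.2
python3 - <<'E'
from ov import *
i=crop('pics/w20.png',285,365,180,280,7,3.5); cv2.imwrite('pics/z20.png',i[:600])
E
```

```text
21.6833 [ 0.63317371 -0.0309321   0.20704695] [ 0.2 -0.1 -2.8] 0.0346 0.002
ring est [ 0.60622467 -0.02276208]
```

View pics/o20.png

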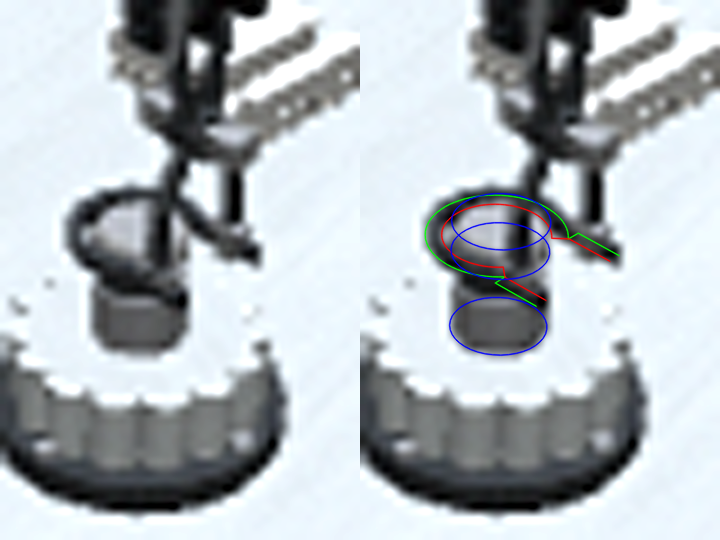

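View pics/z20.png

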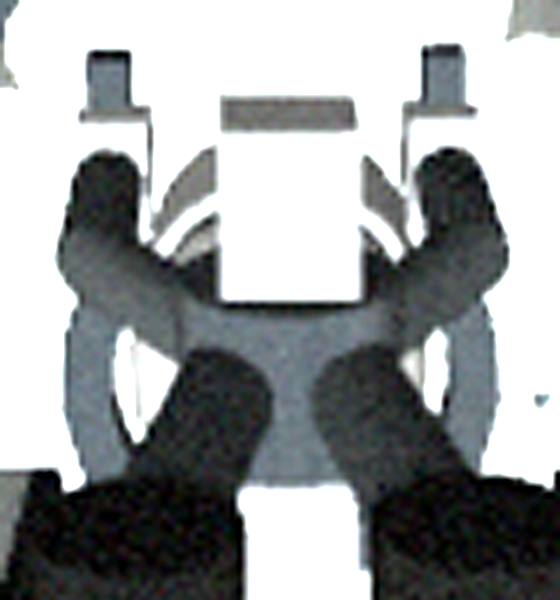

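Run:
```python
from ov import *
cs=get_calibration('scene')
g=cv2.cvtColor(cv2.imread('pics/s17.png'),cv2.COLOR_BGR2GRAY)
for col in(329,330,331): print(col,[(r,int(g[r,col])) for r in range(208,232)])
for row in(218,226): print(row,[(x,int(g[row,x])) for x in range(320,341)])
H=np.array([.607,-.0212]); d=np.array(cs['xyz'])[:2]-H; d/=np.linalg.norm(d)
for nm,r,z in(('top far',-.018,.091),('top near chamfer',.017,.091),('top near',.018,.09),('groove top edge',.018,.078),('groove low inner vis',.018,.068),('base',.018,.044)): print(nm,proj(cs,[*(H+r*d),z]))
e=np.array([-d[1],d[0]])
for s in(-1,1): print(proj(cs,[*(H+s*.018*e),.055]))
g=cv2.cvtColor(cv2.imread('pics/s20.png'),cv2.COLOR_BGR2GRAY)
for col in(329,330,331): print(col,[(r,int(g[r,col])) for r in range(205,232)])
```

```text
329 [(208, 24), (209, 55), (210, 215), (211, 210), (212, 186), (213, 160), (214, 160), (215, 159), (216, 161), (217, 153), (218, 108), (219, 94), (220, 85), (221, 26), (222, 19), (223, 112), (224, 78), (225, 75), (226, 75), (227, 74), (228, 70), (229, 145), (230, 203), (231, 202)]
330 [(208, 39), (209, 19), (210, 218), (211, 215), (212, 173), (213, 157), (214, 160), (215, 160), (216, 161), (217, 155), (218, 116), (219, 99), (220, 89), (221, 39), (222, 21), (223, 108), (224, 79), (225, 78), (226, 78), (227, 77), (228, 72), (229, 137), (230, 203), (231, 204)]
331 [(208, 60), (209, 12), (210, 138), (211, 214), (212, 175), (213, 159), (214, 160), (215, 160), (216, 162), (217, 157), (218, 121), (219, 103), (220, 92), (221, 38), (222, 22), (223, 110), (224, 79), (225, 76), (226, 76), (227, 76), (228, 69), (229, 140), (230, 205), (231, 202)]
218 [(320, 203), (321, 202), (322, 202), (323, 202), (324, 209), (325, 123), (326, 80), (327, 89), (328, 100), (329, 108), (330, 116), (331, 121), (332, 118), (333, 104), (334, 98), (335, 68), (336, 193), (337, 203), (338, 204), (339, 203), (340, 202)]

[... 798 characters left out ...]
6, 74), (227, 74), (228, 69), (229, 143), (230, 205), (231, 202)]
330 [(205, 203), (206, 204), (207, 203), (208, 205), (209, 210), (210, 173), (211, 45), (212, 122), (213, 169), (214, 167), (215, 168), (216, 167), (217, 163), (218, 116), (219, 90), (220, 52), (221, 22), (222, 22), (223, 113), (224, 77), (225, 77), (226, 80), (227, 77), (228, 72), (229, 138), (230, 204), (231, 201)]
331 [(205, 206), (206, 206), (207, 205), (208, 207), (209, 213), (210, 183), (211, 48), (212, 100), (213, 111), (214, 105), (215, 107), (216, 81), (217, 76), (218, 61), (219, 91), (220, 42), (221, 40), (222, 22), (223, 109), (224, 76), (225, 79), (226, 79), (227, 76), (228, 69), (229, 137), (230, 204), (231, 201)]
```

Run:
```python
from ov import *
cs=get_calibration('scene'); K=cs['intrinsics']; K[0,2]-=.75; K[1,2]+=.2
C=np.array([.6070,-.0215]); d=np.array(cs['xyz'])[:2]-C; d/=np.linalg.norm(d); e=np.array([-d[1],d[0]])
print('view dir',d)
for zc in(.0854,.0874):
    print(zc,'far outer top',proj(cs,[*(C-.026*d),zc+.003]),'far inner bottom',proj(cs,[*(C-.020*d),zc-.003]),'near inner top',proj(cs,[*(C+.02*d),zc+.003]),'near outer bottom',proj(cs,[*(C+.026*d),zc-.003]))
    print([proj(cs,[*(C+s*.026*e),zc]) for s in(-1,1)])
    a=np.radians(-10.75); ax=np.array([np.cos(a),np.sin(a)]); nr=np.array([-ax[1],ax[0]])
    for s in(-1,1): print('lug end top/bot',[proj(cs,[*(C+.04*ax+s*.0195*nr),zc+h]).round(2) for h in(.003,-.003)])
g=cv2.cvtColor(cv2.imread('pics/s20.png'),cv2.COLOR_BGR2GRAY)
for row in(214,215,216,217): print(row,[(x,int(g[row,x])) for x in range(319,346)])
for col in(326,327,328,334,335,336,342,343,344): print(col,[(r,int(g[r,col])) for r in range(208,228)])
```

```text
view dir [ 0.52382183 -0.85182785]
0.0854 far outer top [330.39800442 210.34854085] far inner bottom [330.32726286 212.85714254] near inner top [330.17294841 218.32936391] near outer bottom [330.09970755 220.9265943 ]
[array([322.30914913, 215.32456003]), array([338.20234694, 215.78243137])]
lug end top/bot [array([335.24, 222.36]), array([335.18, 223.88])]
lug end top/bot [array([343.4 , 217.38]), array([343.32, 218.89])]
0.0874 far outer top [330.41207467 209.84958867] far inner bottom [330.34129041 212.35970443] near inner top [330.18725365 217.82207858] near outer bottom [330.11396686 220.42093785]
[array([322.31632543, 214.82231961]), array([338.22351727, 215.28002201])]
lug end top/bot [array([335.26, 221.84]), array([335.2 , 223.38])]
lug end top/bot [array([343.43, 216.87]), array([343.35, 218.39])]
214 [(319, 205), (320, 205), (321, 208), (322, 121), (323, 59), (324, 26), (325, 33), (326, 153), (327, 163), (328, 162), (329, 163), (330, 167), (331, 105), (332, 35), (333, 15), (334, 161), (335, 76), (336, 28), (337, 51), (338, 111), (339, 90), (340, 33), (341, 38), (342, 185),
[... 2424 characters left out ...]
(210, 190), (211, 194), (212, 194), (213, 194), (214, 185), (215, 120), (216, 91), (217, 41), (218, 19), (219, 169), (220, 210), (221, 208), (222, 208), (223, 207), (224, 224), (225, 182), (226, 205), (227, 207)]
343 [(208, 199), (209, 205), (210, 205), (211, 205), (212, 204), (213, 206), (214, 208), (215, 195), (216, 199), (217, 64), (218, 42), (219, 110), (220, 209), (221, 206), (222, 202), (223, 205), (224, 182), (225, 200), (226, 206), (227, 213)]
344 [(208, 204), (209, 201), (210, 199), (211, 201), (212, 202), (213, 205), (214, 202), (215, 203), (216, 206), (217, 192), (218, 197), (219, 200), (220, 209), (221, 203), (222, 203), (223, 205), (224, 200), (225, 205), (226, 208), (227, 183)]
```

>>> jog_arm --pt "0.7 0 0 0 0 0" --pt "1.4 0 0 0 0 0" --pt "1.6 0 0 0 0 0" --pt "1.7 0 0 0 0 0" --pt "1.7 0 0 0 0 0" --pt "1.7 0 0 0 0 0" --pt "1.6 0 0 0 0 0" --pt "1.4 0 0 0 0 0" --pt "0.7 0 0 0 0 0" --pt "0 0 0 0 0 0"

```text
clock: 22.52
position: [0.633, -0.0309, 0.1941]
ee_rot: [-1.489, 1.57, 3.036]
ft_force: [0.4, 0.6, -2.9]
width: 0.0346
```

```bash
python3 chk.py 21 -0.75 0.2
python3 - <<'E'
from ov import *
i=crop('pics/w21.png',285,365,180,265,7,3.5); j=crop('pics/s21.png',310,350,195,240,12,1.2); cv2.imwrite('pics/z21.png',i); cv2.imwrite('pics/y21.png',j)
cs=get_calibration('scene'); K=cs['intrinsics']; K[0,2]-=.75; K[1,2]+=.2
p=tool()[0]; C=np.array([.6070,-.0215]); d=np.array(cs['xyz'])[:2]-C; d/=np.linalg.norm(d); e=np.array([-d[1],d[0]]); zc=p[2]-.1216
print(zc,'far outer top',proj(cs,[*(C-.026*d),zc+.003]),'near outer bottom',proj(cs,[*(C+.026*d),zc-.003]),[proj(cs,[*(C+s*.026*e),zc]) for s in(-1,1)])
a=np.radians(-10.75); ax=np.array([np.cos(a),np.sin(a)]); nr=np.array([-ax[1],ax[0]])
for s in(-1,1): print('lug end top/bot',[proj(cs,[*(C+.04*ax+s*.0195*nr),zc+h]).round(2) for h in(.003,-.003)])
g=cv2.cvtColor(cv2.imread('pics/s21.png'),cv2.COLOR_BGR2GRAY)
for row in(217,218,219,220): print(row,[(x,int(g[row,x])) for x in range(319,327)])
for col in(325,326,327,329,330,334,335,342,343): print(col,[(r,int(g[r,col])) for r in range(210,230)])
E
```

```text
22.7167 [ 0.63316656 -0.03091927  0.19450299] [-0.5 -0.7 -2.9] 0.0347 0.001
ring est [ 0.60621752 -0.02274925]
0.07296573695052357 far outer top [330.31107096 213.43133138] near outer bottom [330.0116237  224.05017934] [array([322.26481439, 218.42737121]), array([338.07155881, 218.88626401])]
lug end top/bot [array([335.12, 225.51]), array([335.06, 227.02])]
lug end top/bot [array([343.24, 220.51]), array([343.16, 222.  ])]
217 [(319, 205), (320, 206), (321, 207), (322, 122), (323, 58), (324, 26), (325, 64), (326, 91)]
218 [(319, 203), (320, 203), (321, 211), (322, 120), (323, 61), (324, 104), (325, 104), (326, 84)]
219 [(319, 200), (320, 204), (321, 211), (322, 110), (323, 54), (324, 131), (325, 120), (326, 80)]
220 [(319, 201), (320, 204), (321, 216), (322, 134), (323, 57), (324, 57), (325, 41), (326, 32)]
325 [(210, 200), (211, 204), (212, 206), (213, 208), (214, 155), (215, 77), (216, 73), (217, 64), (218, 104), (219, 120), (220, 41), (221, 59), (222, 24), (223, 66), (224, 97), (225, 98), (226, 94), (227, 145), (228, 208), (229, 206)]
326 [(210, 201), (211, 205), (212, 205), (213
[... 1141 characters left out ...]
(211, 25), (212, 48), (213, 145), (214, 130), (215, 126), (216, 124), (217, 103), (218, 82), (219, 154), (220, 122), (221, 162), (222, 95), (223, 93), (224, 86), (225, 86), (226, 48), (227, 91), (228, 196), (229, 205)]
342 [(210, 57), (211, 55), (212, 197), (213, 196), (214, 198), (215, 198), (216, 195), (217, 194), (218, 144), (219, 94), (220, 49), (221, 16), (222, 76), (223, 211), (224, 224), (225, 182), (226, 206), (227, 204), (228, 209), (229, 212)]
343 [(210, 121), (211, 155), (212, 205), (213, 204), (214, 207), (215, 206), (216, 202), (217, 205), (218, 199), (219, 201), (220, 128), (221, 49), (222, 90), (223, 210), (224, 183), (225, 200), (226, 209), (227, 213), (228, 117), (229, 164)]
```

View pics/y21.png

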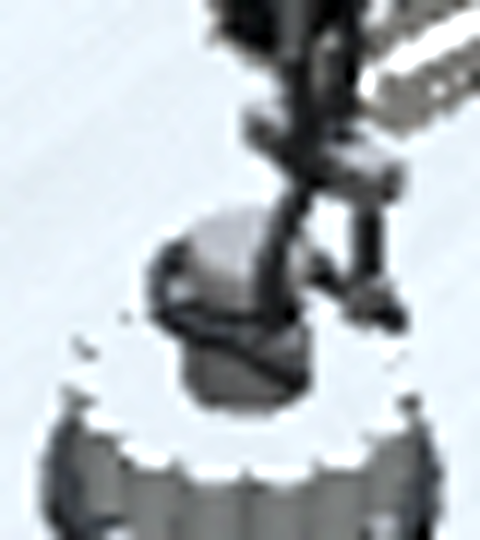

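View pics/z21.png

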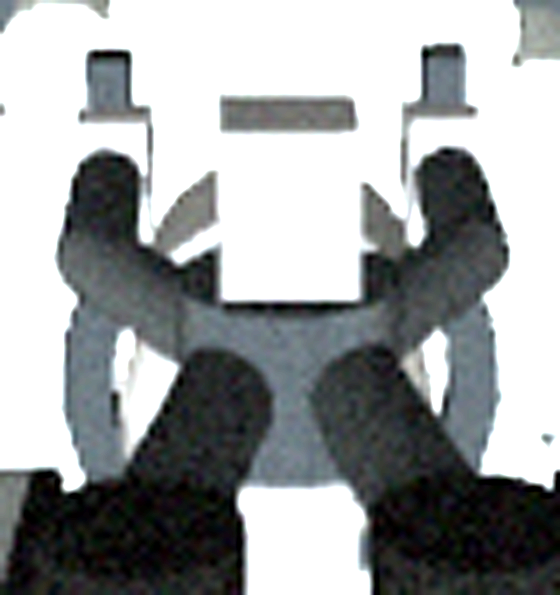

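Run:
```python
from h import *
print(sign_off()); o=get_obs(); print(o['clock'],o['position'],o['ft_force'],o['width'])
```

```text
the job is handed in; nothing more can be done
None
the job is handed in; nothing more can be done
```

I handed the job in at about 22.7 s of the 64 s allowed. The squeezed pliers hold the spread ring around the stub at groove height. The sign-off gives no verdict, so the checks below are all I can go on.

**What I did:** I took the pliers from the stand with a light 56 mm grip and lowered the tips into the ring's gap. I squeezed the handles to about 35 mm, which is the stop, lifted the ring, centred it over the stub and lowered it to the groove.

**Last checks:**
- **Height:** the ring's centre comes out at about 73.0 mm, from the tool height and the height measured while the ring was still on the pad. Its outline in the scene picture agreed to about 0.5 px (roughly 1 mm).
- **Position:** the outline also puts the ring centre about on the stub's axis. The wrist picture shows similar gaps on the left and right.
- **Tilt:** a level ring fits the scene picture. The pliers hang about 0.025 rad to one side in the grip, well under the 0.14 rad limit.
- **Contact:** the wrist force was about −2.9 N, the same as when carrying the pliers and ring freely, with less than 1 N sideways. I saw no sign of contact with the mould head.

**What disagreed or was not seen:**
- **Camera disagreement:** the uncorrected scene and wrist cameras placed the ring about 3 mm apart sideways. I aligned it by its position relative to the stub, where both agreed.
- **Fore-aft centring:** along the lugs the stub was mostly hidden by the pliers. That direction rests on the scene outline and the absence of side force.
- **Early pressure on the ring:** squeezing pressed on it with about 7 to 8 N twice. I relieved the first by raising the hand and the second went away when I lifted the ring. The ring slid about 1.5 mm and turned slightly on the pad.

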